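# Pack the door-lock fitting kit

## Robot

A 7-joint arm with a two-finger parallel gripper is mounted at the origin on the work surface. World frame = base frame: x ahead of the robot, y to its left, z up, the work surface at z = 0. Lengths are in m, angles in degrees, forces in N, time in s.
With the tool pointing down it reaches from about 0.35 to 0.9 m from the base axis. Payload 7.2 kg.
Tool frame: the origin (TCP) lies midway between the tips of the shut fingers; the grasp point (between the pads) lies 19 mm behind it (arm.grasp_offset is the distance from the TCP to the grasp point, in m); z points along the fingers, y is the line along which they close (so a half turn about z gives the same grasp; the last joint's range is limited). The gripper opens to 85 mm and grips with 20 to 120 N. Pads are 22 mm wide; open, the fingers measure 114 mm over their backs; the gripper's body (76 mm by 85 mm) begins 54 mm behind the grasp point. The pads swing forward as they close: fully open they stand 13 mm farther back than shut.
Start: joints at [63.472, 23.554, -0.728, 91.456, 0.321, 64.991, -4.71], TCP at [0.24, -0.577, 0.231] pointing down, gripper open.
Joint ranges: [-169.25, 169.25], [-16.82, 113.86], [-84.01, 82.57], [7.8, 145.47], [-59.2, 239.2], [7.22, 106.19], [-163.78, 163.78]. Speed limits (degrees/s): [136.94, 136.94, 172.46, 172.46, 180, 180, 180].

## Interface

Orientations are given as [roll, pitch, yaw] about the fixed x, y, z axes, in that order (R = Rz(yaw) Ry(pitch) Rx(roll)).
In Python, from station import arm gives the robot as it stands.
- The arm moves only by the tool apply_moves, never from a script. Its argument "increments" is a list of rows, each a list of 3 entries, a list of its own where there are three numbers: the turn, a rotation vector about the tool's x, y, z in rad, then the shift along the tool's x, y, z in mm, then the finger opening in mm, from 0 to 85.4. A call has 1 to 8 rows; each row is the pose to reach, as a shift and turn from the pose commanded when the call began, along the tool's axes at that moment; what a row does not reach only later rows make up. A row lasts 1/10 s, in which the tool goes at most 50 mm and 8.59 degrees, less where a joint would pass 70% of its speed; a pose out of reach is approached as far as the arm can. A call with a gripper value outside its range is refused whole. The fingers move at their own pace and stop on an object; "newtons" is the grip in N (left out, the last holds). Time passes only in rows, so rows that repeat a pose let the fingers close. It gives the time, the measured TCP pose, the force, the opening and the grip force at its end, in the units of the state.
- arm.observe(): the state, without advancing time (a new reading comes with each control period).
- arm.get_image(name): name is "scene" or "top"; returns a dict with "color" (400x640x3 uint8, red, green, blue), "depth" (400x640 float32, m along the optical axis (not along the pixel's ray), 0 where there is no reading), "vertical_fov" (degrees; the focal length in pixels is half the picture's height over the tangent of half this angle, whatever the lens; pixels are square), "cx", "cy" (the principal point, pixels), "k1" (the pictures are not rectified: a ray, as slopes to the right and down, at radius r is drawn at 1 + k1 r^2 times it, then the intrinsics apply), "R" (3x3) and "t" (3): a world point X has camera coordinates R X + t. Camera axes: x right, y down, z forward; pixel columns grow to the right and rows downward; lengths in m; the calibration is good to about 2 mm. A picture is of the moment at which its call begins.
- arm.hand_in(): hands the job in; it is judged then, once.
The state is a dict: "clock": time; "joint_pos": joint angles; "joint_vel": joint speeds; "tau": joint torques, N m; "tcp_pos": TCP position; "tool_rot": TCP orientation; "contact_force": force on the tool from outside, world axes, zero at the start; "torque": the same for the moment, N m; "gripper_width": finger opening in m; "gripper_force": force on a finger pad.
Only numpy, scipy, OpenCV 4.12 (cv2) and the standard library are available. Lean on these libraries where they do the work, as an engineer would, in place of code of your own. Each camera call takes 0.05 s, during which the arm holds its last target. There are 200 camera calls.

## Task

Pack the kit tray for a door-lock job: drop the worn latch that is lying in the tray into the red scrap tub, fit a battery fully into each of the two locks while that lock is still out on the bench, and lay each lock, battery in it, flat in a big compartment of the tray with its nose in the narrow end. Lay every electric strike on the bench flat on the floor of a compartment of its own, lip in the notch, and leave the pliers and car key where they are.

Things in the scene. Friction and masses are not known exactly. Their poses are not given: they have to be found in the camera images.
- slot0 (a point): T-shaped strike compartment, 8 mm deep, first of four alike in the fixed tray: 118 mm long (x), 36 wide, plus a notch 44 long, 12 deep in mid +y side for the lip; 4 mm play all round, a strike the wrong way round does not go in. Point: on its floor (4 mm above the bench; walls end 12 mm above the bench) where a laid strike's centre belongs; y towards the notch, z up
- tray: fixed kit tray, grey walls, black floors, 126 (x) x 340 (y) mm, 12 mm high, floor 4 mm thick; compartments in a row along y: bay1 at the -y end, slot0 to slot3 for strikes (52 mm apart), bay0 at the +y end. Origin: centre of its underside
- slot1 (a point): as slot0, 52 mm from it along the tray's +y; axes the same
- slot2 (a point): as slot0, 104 mm from it along the tray's +y; axes the same
- slot3 (a point): as slot0, 156 mm from it along the tray's +y; axes the same
- bay0 (a point): big compartment for a lock, at the tray's +y end, 8 mm deep, 118 mm long (x), 54 wide, its last 20 mm at the tray's +x end narrowed to 26 mm for the lock's nose; 4 mm play. The worn latch lies in it at first. Point: on its floor (4 mm above the bench) under where the middle of the lock's box belongs; axes as the tray, so the lock's nose points to +x here
- bay1 (a point): big compartment like bay0, at the tray's -y end, empty, but its narrow end is at the tray's -x end: the lock's nose points to this point's -x. Point: on its floor under where the middle of the lock's box belongs; axes as the tray
- strike0_c (a point): loose electric strike, 0.2 kg, one of 2 to 4 alike (absent: None): steel plate 110 x 28 x 5 mm, with a lip 36 mm long jutting 12 mm from the middle of its +y side, and mid on the plate an aluminium housing 48 (x) x 24 (y) mm, top 31 mm above the underside. Point: middle of the plate and housing, 15.5 mm above the underside; x along the plate, y towards the lip, z up
- strike1_c (a point): strike like strike0_c; may be absent
- strike2_c (a point): strike like strike0_c; may be absent
- strike3_c (a point): strike like strike0_c; may be absent
- lock0_c (a point): loose grey electronic lock, one of two alike, 0.28 to 0.46 kg: box 90 (x) x 46 (y) x 32 mm high, steel nose 18 mm wide jutting 20 mm from its +x end (4 to 22 mm above its underside); open battery pocket 67 (x) x 35 (y) mm in mid top, 26 mm deep (floor 6 mm above the underside). Point: middle of the box, 16 mm above its underside; x towards the nose, z up
- lock1_c (a point): second lock, like lock0_c
- battery1_c (a point): second battery, like battery0_c
- battery0_c (a point): loose black battery block, one of two alike, 62 (x) x 30 (y) x 50 (z) mm, 0.1 to 0.17 kg, standing on the bench; fits either lock's pocket either way round with 2.5 mm play each side and then stands 24 mm out of it. The point: its middle, 25 mm above its underside; x along its length, z up
- old_latch_c (a point): loose worn brass latch, a block 80 (x) x 40 (y) x 30 (z) mm, 0.25 kg, lying in bay0 at the start. The point: its middle, 15 mm above its underside
- tub: fixed red open scrap tub, 120 (x) x 95 (y) mm outside, 50 mm high, 4 mm walls and floor. Origin: centre of its underside; x along its length
- pliers: bystander, loose: black-handled pliers, 125 mm, 14 mm high; to be left alone
- car_key: bystander, loose: car key with black fob, 90 mm; to be left alone
Things that resemble listed ones, but are neither listed nor needed, are in the scene too. Leave any pink or purple look-alike of the part that bears lock0_c alone.

How it is judged (in metres and radians):
On the way, in this order (a step that is already met when the one before it is completed fails the run):
1. one lock has its battery fully in while it is out of the tray (((((horizontal distance between battery0_c and lock0_c below 0.007 m and z of battery0_c in the frame of lock0_c between 0.011 and 0.019 m and angle between battery0_c's own z axis and vertical below 0.12 rad) or (horizontal distance between battery1_c and lock0_c below 0.007 m and z of battery1_c in the frame of lock0_c between 0.011 and 0.019 m and angle between battery1_c's own z axis and vertical below 0.12 rad)) and (horizontal distance between lock0_c and bay0 above 0.09 m and horizontal distance between lock0_c and bay1 above 0.09 m)) or (((horizontal distance between battery0_c and lock1_c below 0.007 m and z of battery0_c in the frame of lock1_c between 0.011 and 0.019 m and angle between battery0_c's own z axis and vertical below 0.12 rad) or (horizontal distance between battery1_c and lock1_c below 0.007 m and z of battery1_c in the frame of lock1_c between 0.011 and 0.019 m and angle between battery1_c's own z axis and vertical below 0.12 rad)) and (horizontal distance between lock1_c and bay0 above 0.09 m and horizontal distance between lock1_c and bay1 above 0.09 m)))), for 0.2 s.
2. both locks have their batteries in while the last one fitted is still out of the tray (((horizontal distance between battery0_c and lock0_c below 0.007 m and z of battery0_c in the frame of lock0_c between 0.011 and 0.019 m and angle between battery0_c's own z axis and vertical below 0.12 rad) or (horizontal distance between battery1_c and lock0_c below 0.007 m and z of battery1_c in the frame of lock0_c between 0.011 and 0.019 m and angle between battery1_c's own z axis and vertical below 0.12 rad)) and ((horizontal distance between battery0_c and lock1_c below 0.007 m and z of battery0_c in the frame of lock1_c between 0.011 and 0.019 m and angle between battery0_c's own z axis and vertical below 0.12 rad) or (horizontal distance between battery1_c and lock1_c below 0.007 m and z of battery1_c in the frame of lock1_c between 0.011 and 0.019 m and angle between battery1_c's own z axis and vertical below 0.12 rad)) and ((horizontal distance between lock0_c and bay0 above 0.09 m and horizontal distance between lock0_c and bay1 above 0.09 m) or (horizontal distance between lock1_c and bay0 above 0.09 m and horizontal distance between lock1_c and bay1 above 0.09 m))), for 0.2 s.
At the end, for the whole second after the job is handed in: Worn latch in the scrap tub; each lock flat on a big compartment's floor, nose in the narrow end, a battery fully down in its pocket; every strike present flat on the floor of a strike compartment (each within 7 to 9 mm, 4 mm in height; strikes tilted under 0.08 rad); all at rest (x of old_latch_c in the frame of tub between -0.055 and 0.055 m and y of old_latch_c in the frame of tub between -0.043 and 0.043 m and z of old_latch_c in the frame of tub below 0.045 m and ((horizontal distance between battery0_c and lock0_c below 0.007 m and z of battery0_c in the frame of lock0_c between 0.011 and 0.019 m and angle between battery0_c's own z axis and vertical below 0.12 rad) or (horizontal distance between battery1_c and lock0_c below 0.007 m and z of battery1_c in the frame of lock0_c between 0.011 and 0.019 m and angle between battery1_c's own z axis and vertical below 0.12 rad)) and ((horizontal distance between battery0_c and lock1_c below 0.007 m and z of battery0_c in the frame of lock1_c between 0.011 and 0.019 m and angle between battery0_c's own z axis and vertical below 0.12 rad) or (horizontal distance between battery1_c and lock1_c below 0.007 m and z of battery1_c in the frame of lock1_c between 0.011 and 0.019 m and angle between battery1_c's own z axis and vertical below 0.12 rad)) and ((horizontal distance between lock0_c and bay0 below 0.009 m and z of lock0_c in the frame of bay0 between 0.012 and 0.02 m and angle between the x axis of lock0_c and the x axis of bay0, either way round below 0.15 rad) or (horizontal distance between lock0_c and bay1 below 0.009 m and z of lock0_c in the frame of bay1 between 0.012 and 0.02 m and angle between the x axis of lock0_c and the x axis of bay1, either way round below 0.15 rad)) and ((horizontal distance between lock1_c and bay0 below 0.009 m and z of lock1_c in the frame of bay0 between 0.012 and 0.02 m and angle between the x axis of lock1_c and the x axis of bay0, either way round below 0.15 rad) or (horizontal distance between lock1_c and bay1 below 0.009 m and z of lock1_c in the frame of bay1 between 0.012 and 0.02 m and angle between the x axis of lock1_c and the x axis of bay1, either way round below 0.15 rad)) and ((horizontal distance between strike0_c and slot0 below 0.009 m and z of strike0_c in the frame of slot0 between 0.0115 and 0.0195 m and angle between the x axis of strike0_c and the x axis of slot0, either way round below 0.17 rad) or (horizontal distance between strike0_c and slot1 below 0.009 m and z of strike0_c in the frame of slot1 between 0.0115 and 0.0195 m and angle between the x axis of strike0_c and the x axis of slot1, either way round below 0.17 rad) or (horizontal distance between strike0_c and slot2 below 0.009 m and z of strike0_c in the frame of slot2 between 0.0115 and 0.0195 m and angle between the x axis of strike0_c and the x axis of slot2, either way round below 0.17 rad) or (horizontal distance between strike0_c and slot3 below 0.009 m and z of strike0_c in the frame of slot3 between 0.0115 and 0.0195 m and angle between the x axis of strike0_c and the x axis of slot3, either way round below 0.17 rad)) and ((horizontal distance between strike1_c and slot0 below 0.009 m and z of strike1_c in the frame of slot0 between 0.0115 and 0.0195 m and angle between the x axis of strike1_c and the x axis of slot0, either way round below 0.17 rad) or (horizontal distance between strike1_c and slot1 below 0.009 m and z of strike1_c in the frame of slot1 between 0.0115 and 0.0195 m and angle between the x axis of strike1_c and the x axis of slot1, either way round below 0.17 rad) or (horizontal distance between strike1_c and slot2 below 0.009 m and z of strike1_c in the frame of slot2 between 0.0115 and 0.0195 m and angle between the x axis of strike1_c and the x axis of slot2, either way round below 0.17 rad) or (horizontal distance between strike1_c and slot3 below 0.009 m and z of strike1_c in the frame of slot3 between 0.0115 and 0.0195 m and angle between the x axis of strike1_c and the x axis of slot3, either way round below 0.17 rad)) and ((horizontal distance between strike2_c and slot0 below 0.009 m and z of strike2_c in the frame of slot0 between 0.0115 and 0.0195 m and angle between the x axis of strike2_c and the x axis of slot0, either way round below 0.17 rad) or (horizontal distance between strike2_c and slot1 below 0.009 m and z of strike2_c in the frame of slot1 between 0.0115 and 0.0195 m and angle between the x axis of strike2_c and the x axis of slot1, either way round below 0.17 rad) or (horizontal distance between strike2_c and slot2 below 0.009 m and z of strike2_c in the frame of slot2 between 0.0115 and 0.0195 m and angle between the x axis of strike2_c and the x axis of slot2, either way round below 0.17 rad) or (horizontal distance between strike2_c and slot3 below 0.009 m and z of strike2_c in the frame of slot3 between 0.0115 and 0.0195 m and angle between the x axis of strike2_c and the x axis of slot3, either way round below 0.17 rad)) and ((horizontal distance between strike3_c and slot0 below 0.009 m and z of strike3_c in the frame of slot0 between 0.0115 and 0.0195 m and angle between the x axis of strike3_c and the x axis of slot0, either way round below 0.17 rad) or (horizontal distance between strike3_c and slot1 below 0.009 m and z of strike3_c in the frame of slot1 between 0.0115 and 0.0195 m and angle between the x axis of strike3_c and the x axis of slot1, either way round below 0.17 rad) or (horizontal distance between strike3_c and slot2 below 0.009 m and z of strike3_c in the frame of slot2 between 0.0115 and 0.0195 m and angle between the x axis of strike3_c and the x axis of slot2, either way round below 0.17 rad) or (horizontal distance between strike3_c and slot3 below 0.009 m and z of strike3_c in the frame of slot3 between 0.0115 and 0.0195 m and angle between the x axis of strike3_c and the x axis of slot3, either way round below 0.17 rad)) and angle between each of strike0_c, strike1_c, strike2_c, strike3_c's own z axis and vertical below 0.08 rad and linear speed of each of lock0, lock1, battery0, battery1, old_latch, strike0, strike1, strike2, strike3 below 0.02 m/s); the robot touches nothing.
It fails at once if the pliers or car key is pushed more than 6 cm (distance of any of pliers, car_key from where it was at the start of the episode above 0.06 m).
Of strike0, strike1, strike2, strike3 only 2 to 4 are there at a start; the rules pass over those that are not, and their reading is None.
At some moment in a run one of strike0, strike1, strike2, strike3, lock0, lock1 may be knocked a few centimetres aside while the robot is not near it.
It also fails if it takes over 210 s, if anything falls off the work surface, if the arm or the gripper's body presses on something with over 40 N, if the wrist force passes 120 N, or if a joint passes its speed limit or range.

## Working session

There is one attempt and no reset: what is moved stays moved. The work goes in short steps, Python scripts to look and compute and a tool call to move; the robot and the scene stay as the last step left them, time stands still between calls to the robot, and variables do not carry over. Pictures are saved under pics/ and viewed, at most 14 in all, crops included, and the job is handed in when it is done.

Besides the shell and the picture viewer there is one more tool, called after "Emit:" in YAML: its name, and indented under it one key for each argument. apply_moves: Moves the arm, as the interface text tells. Its arguments: {"type":"object","properties":{"increments":{"type":"array"},"newtons":{"type":"number"}},"required":["increments"]}

```bash
mkdir -p pics; ls; cat > h.py <<'E'
import numpy as np, cv2
from station import arm
def shot(n):
    im=arm.get_image(n); cv2.imwrite('pics/_%s.png'%n, im['color'][:,:,::-1]); np.savez('pics/_%s.npz'%n, **im); return im
def cloud(im):
    d=np.asarray(im['depth'],float); h,w=d.shape; f=h/2/np.tan(np.radians(im['vertical_fov'])/2)
    K=np.array([[f,0,im['cx']],[0,f,im['cy']],[0,0,1.]])
    v,u=np.mgrid[:h,:w]
    p=cv2.undistortPoints(np.stack([u,v],-1).reshape(-1,1,2).astype(float),K,np.array([im['k1'],0,0,0.])).reshape(h,w,2)
    c=np.dstack([p[...,0]*d,p[...,1]*d,d])
    X=(c-np.array(im['t']))@np.array(im['R'])
    X[d==0]=np.nan
    return X
def proj(im,P):
    P=np.atleast_2d(P); h=im['color'].shape[0]; f=h/2/np.tan(np.radians(im['vertical_fov'])/2)
    K=np.array([[f,0,im['cx']],[0,f,im['cy']],[0,0,1.]])
    return cv2.projectPoints(P.astype(float),cv2.Rodrigues(np.array(im['R'],float))[0],np.array(im['t'],float),K,np.array([im['k1'],0,0,0.]))[0].reshape(-1,2)
E
python3 - <<'E'
from h import *
for n in('scene','top'):
    im=shot(n); print(n,im['vertical_fov'],im['cx'],im['cy'],im['k1'],np.round(-np.array(im['R']).T@im['t'],3),np.round(im['R'],2).tolist())
    X=cloud(im); print(np.nanmin(X.reshape(-1,3),0),np.nanmax(X.reshape(-1,3),0))
    cv2.imwrite('pics/%s1.png'%n,cv2.resize(im['color'][:,:,::-1],(800,500)))
print(arm.observe(),arm.grasp_offset)
E
```

```text
pics
scene 47.61827691521634 328.3489010347946 194.30552124708817 -0.09145715034360244 [ 1.07  -0.29   0.984] [[0.44, 0.9, 0.0], [0.74, -0.36, -0.57], [-0.51, 0.25, -0.82]]
[-2.46757482 -1.27932024 -0.78034365] [1.32577837 2.50256499 0.6017306 ]
top 51.95800985448464 319.30298151537755 199.2575615265929 -0.039586885767610276 [ 0.388 -0.019  1.006] [[0.03, -1.0, -0.02], [-1.0, -0.03, -0.08], [0.08, 0.02, -1.0]]
[-0.0514841  -1.28827586 -0.76632754] [1.45497165 1.18255963 0.35019824]
{'clock': 0.1, 'joint_pos': array([63.47286858, 23.59569998, -0.72977454, 91.49682981,  0.3177427 ,
       64.99059418, -4.71047144]), 'joint_vel': array([-0.05924275, -0.05602673,  0.02919835, -0.15970483,  0.02470341,
        0.09707844,  0.05411136]), 'tau': array([ 2.42370850e-03, -6.01829052e+01,  6.84116688e-01, -3.00086260e+01,
        1.40121314e-02,  6.44701198e-03,  5.83244992e-05]), 'tcp_pos': array([ 0.2402131 , -0.57653153,  0.23055144]), 'tool_rot': array([-1.79918846e+02,  2.32454162e-03,  2.26201702e+01]), 'contact_force': array([ 0.11495168,  1.02713764, -2.0149739 ]), 'torque': array([-0.03870185,  0.00515615, -0.01322473]), 'gripper_force': 0.0, 'gripper_width': 0.08492567592456207} 0.0187
```

View pics/top1.png

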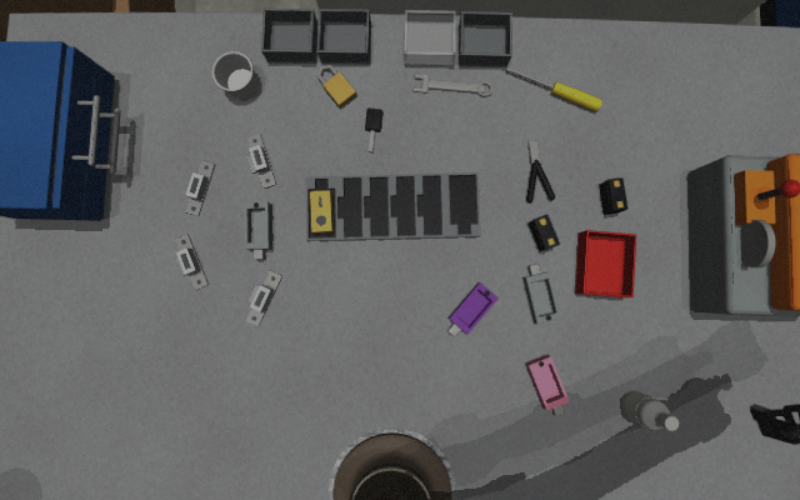

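View pics/scene1.png

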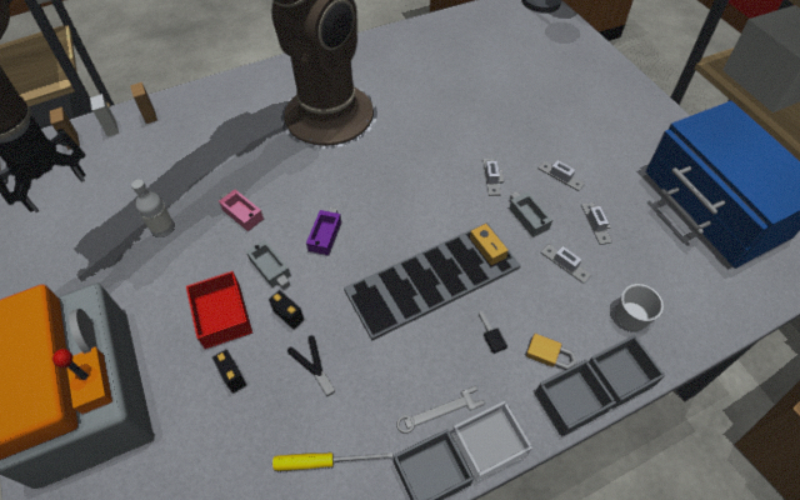

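```bash
cat >> h.py <<'E'
def rect(X,px,r,zlo,zhi,q=None):
    """min area rect of world points near 640-px pixel px, in height band; r in m"""
    c=X[px[1]-4:px[1]+5,px[0]-4:px[0]+5].reshape(-1,3); c=np.nanmedian(c,0)
    P=X.reshape(-1,3); m=(np.hypot(P[:,0]-c[0],P[:,1]-c[1])<r)&(P[:,2]>zlo)&(P[:,2]<zhi)
    return rectp(P[m])
def rectp(P):
    (a,b),(w,h),t=cv2.minAreaRect((P[:,:2]*1000).astype(np.float32))
    if w<h: w,h,t=h,w,t+90
    t=(t+90)%180-90
    return [round(float(v),1) for v in (a,b,w,h,t)],len(P),round(float(np.median(P[:,2])*1000),1)
E
python3 - <<'E'
from h import *
im=dict(np.load('pics/_top.npz')); X=cloud(im)
# bench plane check
for p in [(300,250),(200,120),(450,140),(150,260),(420,300),(230,200)]: 
    c=X[p[1]-4:p[1]+5,p[0]-4:p[0]+5].reshape(-1,3); print(p,np.round(np.median(c,0)*1000,1),np.std(c[:,2])*1000)
s=.8
for n,p,r,lo,hi in [('lockA',(258,229),.075,.024,.04),('lockB',(540,295),.075,.024,.04),('bat1',(613,195),.05,.042,.06),('bat2',(543,233),.045,.042,.06),('latch',(320,210),.06,.028,.04),
  ('tub',(606,264),.09,.04,.06),('tray',(392,207),.2,.007,.02),('s1',(259,158),.045,.02,.04),('s2',(198,187),.045,.02,.04),('s3',(187,263),.045,.02,.04),('s4',(262,298),.045,.02,.04)]:
    try: print(n,rect(X,(int(p[0]*s),int(p[1]*s)),r,lo,hi))
    except Exception as e: print(n,e)
c=im['color'][:,:,::-1]
a=cv2.resize(c[95:275,125:275],None,fx=2.6,fy=2.6,interpolation=cv2.INTER_CUBIC);b=cv2.resize(c[95:275,395:545],None,fx=2.6,fy=2.6,interpolation=cv2.INTER_CUBIC)
cv2.imwrite('pics/crop1.png',np.hstack([a,b]))
E
```

```text
(300, 250) [nan nan nan] nan
(200, 120) [654.  296.3  27.5] 15.223162113913217
(450, 140) [ 622.6 -323.1   -1.4] 1.6407995095745638
(150, 260) [305.7 411.3  -0.7] 2.0516932383926303
(420, 300) [ 2.284e+02 -2.516e+02 -1.000e-01] 6.360130363918948
(230, 200) [459.1 219.2  -0.7] 1.9370230912449349
lockA ([500.6, 275.5, 95.4, 47.9, 2.9], 387, 31.0)
lockB ([394.1, -299.8, 110.2, 99.8, 12.0], 399, 30.7)
bat1 ([578.1, -411.8, 63.4, 29.9, 8.0], 334, 48.9)
bat2 ([502.3, -276.4, 61.9, 30.9, 23.7], 348, 48.8)
latch ([533.6, 150.8, 80.4, 40.5, 4.9], 557, 32.9)
tub ([445.4, -395.7, 120.9, 96.3, -3.0], 445, 47.7)
tray ([617.0, 17.0, 340.1, 261.4, -87.3], 2384, 10.9)
s1 ([637.3, 280.2, 48.5, 24.6, 20.4], 212, 30.1)
s2 ([579.8, 401.1, 48.3, 26.4, -13.5], 226, 30.0)
s3 ([430.5, 409.5, 48.6, 25.2, 24.0], 228, 29.9)
s4 ([362.3, 261.7, 49.0, 24.8, -24.4], 224, 29.9)
```

View pics/crop1.png

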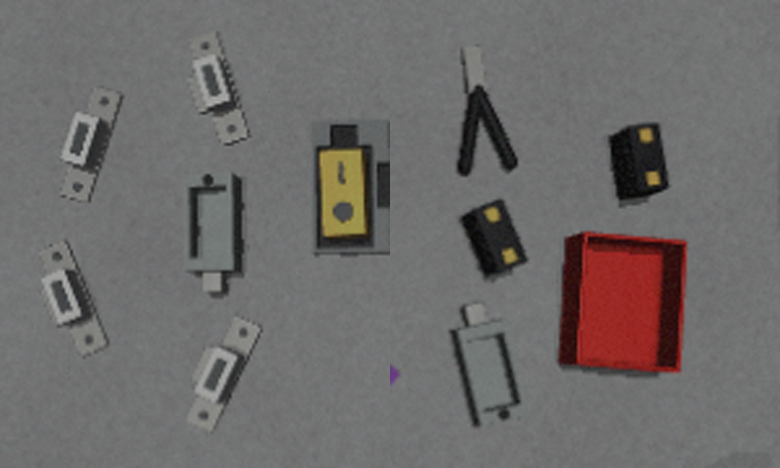

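```bash
python3 - <<'E'
from h import *
for n in ('top','scene'):
    im=dict(np.load('pics/_%s.npz'%n)); X=cloud(im); P=X.reshape(-1,3)
    C=im['color'].reshape(-1,3).astype(int)
    def R(c,r,lo,hi):
        m=(np.hypot(P[:,0]-c[0],P[:,1]-c[1])<r)&(P[:,2]>lo)&(P[:,2]<hi); 
        try: return rectp(P[m])
        except Exception as e: return str(e)[:30]
    print(n)
    for k,c,r,lo,hi in [('lockA',(.500,.2755),.06,.026,.038),('lockB',(.395,-.282),.06,.026,.038),('bat1',(.578,-.412),.05,.045,.056),('bat2',(.502,-.276),.05,.045,.056),('latch',(.535,.150),.06,.029,.039),('tub',(.445,-.396),.09,.044,.056),
     ('s1',(.637,.280),.045,.024,.038),('s2',(.58,.401),.045,.024,.038),('s3',(.43,.409),.045,.024,.038),('s4',(.362,.262),.045,.024,.038)]: print(k,R(c,r,lo,hi))
    m=(P[:,2]>.0075)&(P[:,2]<.017)&(abs(P[:,0]-.54)<.08)&(abs(P[:,1]-.018)<.19); 
    Q=P[m]; G=np.zeros((200,420),np.uint8); ij=np.stack([(Q[:,0]-.44)*1000,(Q[:,1]+.19)*1000],1).astype(int); G[ij[:,0].clip(0,199),ij[:,1].clip(0,419)]=1
    G=cv2.morphologyEx(G,cv2.MORPH_CLOSE,np.ones((7,7)));nl,L,st,ce=cv2.connectedComponentsWithStats(G); k=1+np.argmax(st[1:,4]); mm=L[ij[:,0].clip(0,199),ij[:,1].clip(0,419)]==k
    print('tray',rectp(Q[mm]))
    tiles=[]
    for k,(x,y,t) in dict(s1=(.6373,.2802,20.4),s2=(.5798,.4011,-13.5),s3=(.4305,.4095,24.),s4=(.3623,.2617,-24.4)).items():
        t=np.radians(t); u,v=np.meshgrid(np.arange(-.07,.07,.0005),np.arange(.04,-.04,-.0005))
        W=np.stack([x+u*np.cos(t)-v*np.sin(t),y+u*np.sin(t)+v*np.cos(t),0*u+.005],-1).reshape(-1,3)
        q=proj(im,W).astype(np.float32).reshape(u.shape+(2,))
        tiles.append(cv2.remap(im['color'],q[...,0],q[...,1],cv2.INTER_LINEAR)[:,:,::-1])
    t=np.vstack([np.hstack(tiles[:2]),np.hstack(tiles[2:])]); cv2.imwrite('pics/str_%s.png'%n,t)
a=np.vstack([cv2.imread('pics/str_top.png'),cv2.imread('pics/str_scene.png')]);cv2.imwrite('pics/str.png',cv2.resize(a,None,fx=.9,fy=.9));print(a.shape)
E
```

```text
top
lockA ([500.6, 275.5, 95.4, 47.9, 2.9], 367, 31.2)
lockB ([379.2, -275.8, 90.2, 46.4, 13.4], 336, 30.7)
bat1 ([578.5, -411.7, 62.7, 29.9, 8.0], 310, 49.0)
bat2 ([502.3, -276.4, 61.9, 30.9, 23.7], 332, 49.0)
latch ([533.6, 150.8, 80.4, 40.5, 4.9], 553, 32.9)
tub ([445.4, -395.7, 120.9, 96.3, -3.0], 374, 48.3)
s1 ([637.3, 280.2, 48.5, 24.6, 20.4], 203, 30.2)
s2 ([579.8, 401.1, 48.3, 26.4, -13.5], 208, 30.3)
s3 ([430.5, 409.5, 48.6, 25.2, 24.0], 215, 30.1)
s4 ([362.4, 261.9, 49.0, 24.4, -24.4], 216, 30.0)
tray ([549.9, 13.8, 340.2, 126.7, -87.2], 1723, 11.1)
scene
lockA ([505.5, 275.2, 93.1, 51.1, 4.9], 279, 31.3)
lockB ([382.5, -274.4, 93.7, 47.4, 15.2], 287, 31.2)
bat1 ([579.7, -410.8, 65.0, 30.8, 8.8], 366, 50.1)
bat2 ([505.6, -276.6, 63.0, 29.6, 23.3], 273, 49.2)
latch ([537.3, 152.6, 81.3, 41.3, 5.5], 404, 33.6)
tub ([447.9, -394.5, 122.6, 94.7, -3.8], 376, 48.9)
s1 ([641.0, 280.8, 47.5, 27.4, 20.1], 174, 30.8)
s2 ([582.1, 402.1, 49.3, 27.2, -18.0], 154, 30.7)
s3 ([433.5, 413.2, 48.4, 28.9, 26.9], 137, 31.0)
s4 ([367.0, 263.8, 51.6, 24.8, -24.1], 120, 31.0)
tray ([552.5, 16.9, 343.0, 129.0, -87.4], 1876, 11.3)
(640, 560, 3)
```

View pics/str.png

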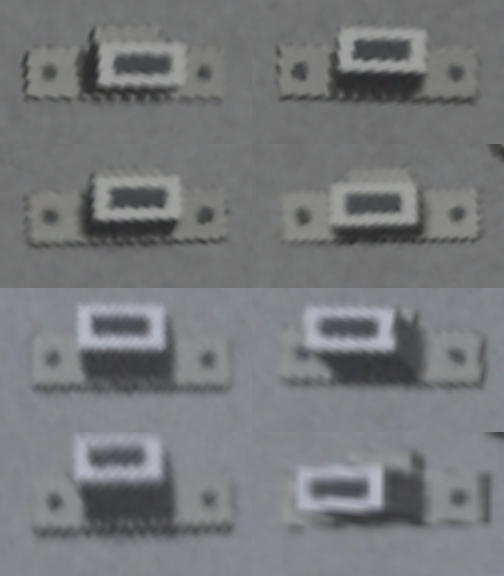

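```bash
cat >> h.py <<'E'
from scipy.spatial.transform import Rotation as Ro
def plan(*wps):
    """waypoints (x,y,z mm, yaw deg) -> turn(rad), shift(mm) relative to the present pose; yaw mod 180 nearest"""
    s=arm.observe(); p=np.array(s['tcp_pos'])*1000; R=Ro.from_euler('xyz',s['tool_rot'],degrees=True)
    y0=s['tool_rot'][2]
    print('t',round(s['clock'],1),'tcp',np.round(p,1),'rot',np.round(s['tool_rot'],1),'j',np.round(s['joint_pos']).astype(int).tolist(),'F',np.round(s['contact_force'],1),'w',round(s['gripper_width']*1e3,1),'gf',round(s['gripper_force'],1))
    for x,y,z,w in wps:
        w=y0+(w-y0+90)%180-90
        T=Ro.from_euler('xyz',[180,0,w],degrees=True)
        d=R.inv().apply(np.array([x,y,z])-p); print((x,y,z,round(w,1)),np.round((R.inv()*T).as_rotvec(),3).tolist(),np.round(d,1).tolist(),'rows',int(np.ceil(np.linalg.norm(d)/50)))
E
python3 - <<'E'
from h import *
im=dict(np.load('pics/_top.npz')); X=cloud(im)
z=X[290:350,480:560,2]; print('bottle top',np.nanmax(z))
plan((535,152,230,4),(535,152,90,4))
E
```

```text
bottle top 0.15247797345404615
t 0.1 tcp [ 240.2 -576.5  230.6] rot [-179.9    0.    22.6] j [63, 24, -1, 91, 0, 65, -5] F [ 0.1  1.  -2. ] w 84.9 gf 0.0
(535, 152, 230, np.float64(4.0)) [-0.001, 0.0, 0.325] [552.3, -559.1, 1.3] rows 16
(535, 152, 90, np.float64(4.0)) [-0.001, 0.0, 0.325] [552.3, -558.9, 141.3] rows 16
```

Emit:
apply_moves:
  increments:
    - [[0, 0, 0.05], [40, -40, 0], 85]
    - [[0, 0, 0.1], [80, -80, 0], 85]
    - [[0, 0, 0.2], [552, -559, 1], 85]
    - [[0, 0, 0.325], [552, -559, 1], 85]
    - [[0, 0, 0.325], [552, -559, 1], 85]
    - [[0, 0, 0.325], [552, -559, 1], 85]
    - [[0, 0, 0.325], [552, -559, 1], 85]
    - [[0, 0, 0.325], [552, -559, 1], 85]

```text
clock: 0.9
tcp_pos: [0.3908, -0.2043, 0.2308]
tool_rot: [180.0, -0.0, 4.0]
contact_force: [2.0, -0.8, -0.2]
gripper_width: 0.0849
gripper_force: 0.0
```

```bash
python3 -c "
from h import *
plan((535,152,150,4),(535,152,60,4),(535,152,14,4))"
```

```text
t 0.9 tcp [ 390.8 -204.3  230.8] rot [180.  -0.   4.] j [33, 6, -12, 115, 2, 59, -66] F [ 2.  -0.8 -0.2] w 84.9 gf 0.0
(535, 152, 150, np.float64(4.0)) [0.0, -0.0, -0.0] [168.6, -345.4, 80.8] rows 8
(535, 152, 60, np.float64(4.0)) [0.0, -0.0, -0.0] [168.6, -345.4, 170.8] rows 9
(535, 152, 14, np.float64(4.0)) [0.0, -0.0, -0.0] [168.6, -345.4, 216.8] rows 9
```

Emit:
apply_moves:
  increments:
    - [[0, 0, 0], [20, -45, 10], 85]
    - [[0, 0, 0], [169, -345, 81], 85]
    - [[0, 0, 0], [169, -345, 81], 85]
    - [[0, 0, 0], [169, -345, 81], 85]
    - [[0, 0, 0], [169, -345, 81], 85]
    - [[0, 0, 0], [169, -345, 81], 85]
    - [[0, 0, 0], [169, -345, 81], 85]
    - [[0, 0, 0], [169, -345, 81], 85]

```text
clock: 1.7
tcp_pos: [0.5355, 0.1523, 0.149]
tool_rot: [-180.0, 0.0, 4.0]
contact_force: [-0.3, -0.5, 0.3]
gripper_width: 0.0851
gripper_force: 0.0
```

```bash
python3 -c "
from h import *
plan((535,152,60,4),(535,152,14,4))"
```

```text
t 1.7 tcp [535.5 152.3 149. ] rot [-180.    0.    4.] j [-2, 24, -24, 105, 12, 54, -117] F [-0.3 -0.5  0.3] w 85.1 gf 0.0
(535, 152, 60, np.float64(4.0)) [-0.0, 0.0, 0.001] [-0.4, 0.3, 89.0] rows 2
(535, 152, 14, np.float64(4.0)) [-0.0, 0.0, 0.001] [-0.4, 0.3, 135.0] rows 3
```

Emit:
apply_moves:
  increments:
    - [[0, 0, 0], [0, 0, 45], 85]
    - [[0, 0, 0], [0, 0, 90], 75]
    - [[0, 0, 0], [0, 0, 115], 75]
    - [[0, 0, 0], [0, 0, 135], 75]
    - [[0, 0, 0], [0, 0, 135], 30]
    - [[0, 0, 0], [0, 0, 135], 30]
    - [[0, 0, 0], [0, 0, 135], 30]
    - [[0, 0, 0], [0, 0, 135], 30]
  newtons: 60

```text
clock: 2.5
tcp_pos: [0.5359, 0.1499, 0.0161]
tool_rot: [-180.0, -0.1, 4.0]
contact_force: [-0.1, -0.6, -3.9]
gripper_width: 0.0391
gripper_force: 61.3
```

Emit:
apply_moves:
  increments:
    - [[0, 0, 0], [0, 0, 0], 30]
    - [[0, 0, 0], [0, 0, 0], 30]
    - [[0, 0, 0], [0, 0, -20], 30]
    - [[0, 0, 0], [0, 0, -60], 30]
    - [[0, 0, 0], [0, 0, -106], 30]
    - [[0, 0, 0], [0, 0, -106], 30]
    - [[0, 0, 0], [0, 0, -106], 30]

```text
clock: 3.2
tcp_pos: [0.5357, 0.1495, 0.1218]
tool_rot: [180.0, -0.1, 4.0]
contact_force: [-0.7, -0.0, -3.5]
gripper_width: 0.0387
gripper_force: 61.5
```

```bash
python3 - <<'E'
from h import *
s=arm.observe();p=s['tcp_pos'];print(p)
for n in('top','scene'):
    im=shot(n);X=cloud(im);P=X.reshape(-1,3);C=im['color'].reshape(-1,3).astype(int)
    y=(C[:,0]>C[:,2]*1.6)&(C[:,0]>60)&(np.hypot(P[:,0]-p[0],P[:,1]-p[1])<.07)
    Q=P[y]; print(n,len(Q),np.percentile(Q[:,2],[2,50,98]).round(3),np.round(np.percentile(Q,[1,99],0),3).tolist())
    # rectified tray at z=.012 
    t=np.radians(2.8);u,v=np.meshgrid(np.arange(-.18,.18,.0006),np.arange(.08,-.08,-.0006)) # u: -tray y right
    x=.550+v*np.cos(t)+u*np.sin(t); yy=.0138+v*np.sin(t)-u*np.cos(t)
    q=proj(im,np.stack([x,yy,0*x+.012],-1).reshape(-1,3)).astype(np.float32).reshape(u.shape+(2,))
    cv2.imwrite('pics/tray_%s.png'%n,cv2.remap(im['color'],q[...,0],q[...,1],cv2.INTER_LINEAR)[:,:,::-1])
cv2.imwrite('pics/tray.png',np.vstack([cv2.imread('pics/tray_top.png'),cv2.imread('pics/tray_scene.png')]))
plan((445,-395,150,-3+90),(445,-395,75,87))
E
```

```text
[0.53572959 0.14950675 0.12180253]
top 2 [0.139 0.139 0.139] [[0.571, 0.133, 0.139], [0.573, 0.133, 0.139]]
scene 357 [0.113 0.137 0.141] [[0.525, 0.131, 0.112], [0.577, 0.17, 0.142]]
t 3.3 tcp [534.3 149.  119.6] rot [1.8e+02 1.0e-01 4.0e+00] j [-2, 26, -24, 107, 13, 50, -118] F [-1.   0.  -2.1] w 39.0 gf 61.5
(445, -395, 150, np.float64(87.0)) [-0.001, 0.002, -1.449] [-126.9, 536.5, -29.7] rows 12
(445, -395, 75, np.float64(87.0)) [-0.001, 0.002, -1.449] [-126.8, 536.5, 45.3] rows 12
```

View pics/tray.png

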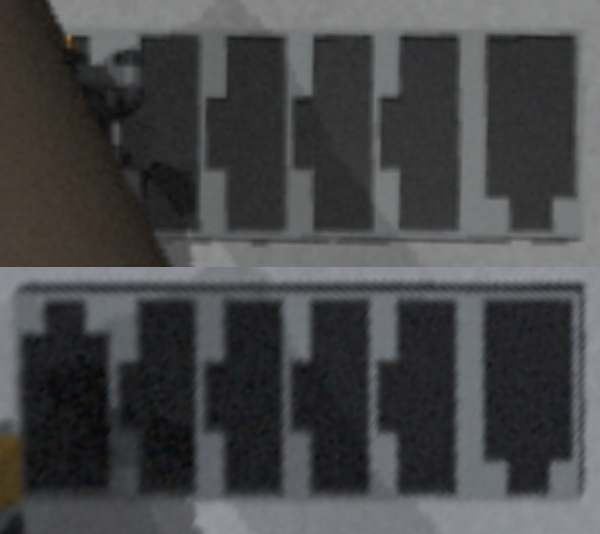

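```bash
python3 - <<'E'
from h import *
plan((445,-395,130,-3),(445,-395,55,-3))
E
```

```text
t 3.3 tcp [534.3 149.  119.6] rot [1.8e+02 1.0e-01 4.0e+00] j [-2, 26, -24, 107, 13, 50, -118] F [-1.   0.  -2.1] w 39.0 gf 61.5
(445, -395, 130, np.float64(-3.0)) [0.001, 0.002, 0.122] [-126.9, 536.5, -9.7] rows 12
(445, -395, 55, np.float64(-3.0)) [0.001, 0.002, 0.122] [-126.7, 536.4, 65.3] rows 12
```

Emit:
apply_moves:
  increments:
    - [[0, 0, 0], [-8, 30, -10], 30]
    - [[0, 0, 0.06], [-89, 375, -10], 30]
    - [[0, 0, 0.12], [-89, 375, -10], 30]
    - [[0, 0, 0.12], [-89, 375, -10], 30]
    - [[0, 0, 0.12], [-89, 375, -10], 30]
    - [[0, 0, 0.12], [-89, 375, -10], 30]
    - [[0, 0, 0.12], [-89, 375, -10], 30]
    - [[0, 0, 0.12], [-89, 375, -10], 30]

```text
clock: 4.1
tcp_pos: [0.4715, -0.2278, 0.1291]
tool_rot: [-179.9, 0.2, -2.9]
contact_force: [2.4, -0.2, -1.6]
gripper_width: 0.0384
gripper_force: 61.5
```

Emit:
apply_moves:
  increments:
    - [[0, 0, 0], [-89, 375, -10], 30]

```text
clock: 4.2
tcp_pos: [0.458, -0.2758, 0.1302]
tool_rot: [-179.9, 0.1, -2.9]
contact_force: [1.5, 0.4, -3.0]
gripper_width: 0.0386
gripper_force: 61.5
```

```bash
python3 - <<'E'
from h import *
plan((445,-395,130,-3),(445,-395,55,-3))
E
```

```text
t 4.2 tcp [ 458.  -275.8  130.2] rot [-1.799e+02  1.000e-01 -2.900e+00] j [38, 22, -16, 109, 8, 49, -74] F [ 1.5  0.4 -3. ] w 38.6 gf 61.5
(445, -395, 130, np.float64(-3.0)) [-0.001, 0.002, 0.003] [-7.1, 119.7, 0.1] rows 3
(445, -395, 55, np.float64(-3.0)) [-0.001, 0.002, 0.003] [-6.9, 119.8, 75.1] rows 3
```

Emit:
apply_moves:
  increments:
    - [[0, 0, 0], [-7, 50, 0], 30]
    - [[0, 0, 0], [-7, 100, 0], 30]
    - [[0, 0, 0], [-7, 120, 0], 30]
    - [[0, 0, 0], [-7, 120, 20], 30]
    - [[0, 0, 0], [-7, 120, 60], 30]
    - [[0, 0, 0], [-7, 120, 75], 30]
    - [[0, 0, 0], [-7, 120, 75], 30]
    - [[0, 0, 0], [-7, 120, 75], 60]

```text
clock: 5.0
tcp_pos: [0.4466, -0.3935, 0.0573]
tool_rot: [-180.0, 0.0, -2.8]
contact_force: [0.6, -0.2, -0.2]
gripper_width: 0.0518
gripper_force: 0.0
```

Emit:
apply_moves:
  increments:
    - [[0, 0, 0], [0, 0, 0], 80]
    - [[0, 0, 0], [0, 0, 0], 80]
    - [[0, 0, 0], [0, 0, -40], 80]
    - [[0, 0, 0], [0, 0, -90], 80]
    - [[0, 0, 0], [0, 0, -130], 80]

```text
clock: 5.5
tcp_pos: [0.4469, -0.3941, 0.191]
tool_rot: [179.9, -0.1, -2.9]
contact_force: [0.1, -0.8, -0.1]
gripper_width: 0.0803
gripper_force: 0.0
```

```bash
python3 - <<'E'
from h import *
def R(P,c,r,lo,hi):
    m=(np.hypot(P[:,0]-c[0],P[:,1]-c[1])<r)&(P[:,2]>lo)&(P[:,2]<hi); 
    try: return rectp(P[m])
    except Exception as e: return str(e)[:30]
for n in ('top','scene'):
    im=shot(n); P=cloud(im).reshape(-1,3); C=im['color'].reshape(-1,3).astype(int)
    y=(C[:,0]>C[:,2]*1.6)&(C[:,1]>C[:,0]*.5)&(C[:,0]>60)&(np.hypot(P[:,0]-.445,P[:,1]+.395)<.1); print(n,'latch',y.sum(),np.round(np.median(P[y],0),3))
    for k,c,r,lo,hi in [('lockB',(.379,-.276),.06,.026,.038),('bat2',(.502,-.276),.05,.045,.056),('bat1',(.578,-.412),.05,.045,.056)]: print(k,R(P,c,r,lo,hi))
plan((502,-276,190,23.5),(502,-276,90,23.5),(502,-276,28,23.5))
E
```

```text
top latch 567 [ 0.448 -0.39   0.033]
lockB ([378.9, -275.6, 90.3, 47.1, 14.4], 354, 30.8)
bat2 ([502.2, -276.2, 61.7, 30.8, 22.9], 341, 49.0)
bat1 ([578.2, -412.2, 61.9, 29.9, 9.4], 312, 48.8)
scene latch 560 [ 0.453 -0.391  0.033]
lockB ([382.0, -274.6, 93.7, 47.3, 15.0], 291, 31.2)
bat2 ([504.9, -277.3, 64.2, 29.7, 24.3], 278, 49.2)
bat1 ([580.1, -410.8, 64.4, 30.7, 8.7], 366, 50.1)
t 5.6 tcp [ 449.5 -395.9  195. ] rot [179.6  -0.6  -2.9] j [47, 23, -14, 98, 6, 59, -62] F [ 0.3 -0.2  0.4] w 80.0 gf 0.0
(502, -276, 190, np.float64(23.5)) [0.01, -0.008, -0.46] [46.4, -122.5, 4.5] rows 3
(502, -276, 90, np.float64(23.5)) [0.01, -0.008, -0.46] [45.4, -123.2, 104.5] rows 4
(502, -276, 28, np.float64(23.5)) [0.01, -0.008, -0.46] [44.7, -123.7, 166.5] rows 5
```

Emit:
apply_moves:
  increments:
    - [[0, 0, 0], [0, 0, 0], 80]
    - [[0, 0, -0.1], [30, -40, 0], 80]
    - [[0, 0, -0.25], [46, -90, 40], 80]
    - [[0, 0, -0.45], [46, -123, 70], 70]
    - [[0, 0, -0.46], [46, -123, 75], 70]
    - [[0, 0, -0.46], [46, -123, 75], 70]
    - [[0, 0, -0.46], [46, -123, 75], 70]
    - [[0, 0, -0.46], [46, -123, 75], 70]

```text
clock: 6.4
tcp_pos: [0.4984, -0.275, 0.1128]
tool_rot: [179.9, -0.0, 23.3]
contact_force: [0.5, 0.6, 1.4]
gripper_width: 0.0697
gripper_force: 0.0
```

```bash
python3 - <<'E'
from h import *
plan((503,-276.5,70,23.5),(503,-276.5,27,23.5))
print([np.round(arm.observe()['tcp_pos'],4).tolist() for i in range(2)])
E
```

```text
t 6.4 tcp [ 498.4 -275.   112.8] rot [179.9  -0.   23.3] j [40, 27, -21, 105, 12, 50, -54] F [0.5 0.6 1.4] w 69.7 gf 0.0
(503, -276.5, 70, np.float64(23.5)) [0.001, -0.0, -0.004] [3.6, 3.2, 42.8] rows 1
(503, -276.5, 27, np.float64(23.5)) [0.001, -0.0, -0.004] [3.6, 3.1, 85.8] rows 2
[[0.4984, -0.275, 0.1128], [0.4984, -0.275, 0.1128]]
```

Emit:
apply_moves:
  increments:
    - [[0, 0, 0], [4, 3, 40], 70]
    - [[0, 0, 0], [4, 3, 75], 70]
    - [[0, 0, 0], [4, 3, 85], 70]
    - [[0, 0, 0], [4, 3, 85], 70]
    - [[0, 0, 0], [4, 3, 85], 20]
    - [[0, 0, 0], [4, 3, 85], 20]
    - [[0, 0, 0], [4, 3, 85], 20]
    - [[0, 0, 0], [4, 3, 85], 20]
  newtons: 45

```text
clock: 7.2
tcp_pos: [0.5044, -0.2752, 0.029]
tool_rot: [179.8, -0.1, 23.5]
contact_force: [-1.1, 0.1, 6.1]
gripper_width: 0.0291
gripper_force: 46.3
```

Emit:
apply_moves:
  increments:
    - [[0, 0, 0], [0, 0, 0], 20]
    - [[0, 0, 0], [0, 0, 0], 20]
    - [[0, 0, 0], [0, 0, -30], 20]
    - [[0, 0, 0], [0, 0, -70], 20]
    - [[0, 0, 0], [0, 0, -70], 20]
    - [[0, 0, 0], [0, 0, -70], 20]
    - [[0, 0, 0], [0, 0, -70], 20]

```text
clock: 7.9
tcp_pos: [0.5025, -0.2743, 0.0965]
tool_rot: [-180.0, 0.1, 23.5]
contact_force: [-0.8, 0.3, -0.9]
gripper_width: 0.0291
gripper_force: 45.9
```

```bash
cat >> h.py <<'E'
def R(P,c,r,lo,hi):
    m=(np.hypot(P[:,0]-c[0],P[:,1]-c[1])<r)&(P[:,2]>lo)&(P[:,2]<hi)
    try: return rectp(P[m])
    except Exception as e: return str(e)[:30]
E
python3 - <<'E'
from h import *
plan((380,-275.5,100,14.4))
s=arm.observe();p=s['tcp_pos']
for n in ('top','scene'):
    im=shot(n);X=cloud(im);P=X.reshape(-1,3)
    c=im['color'][:,:,::-1];q=proj(im,p)[0].astype(int);print(n,q)
    cv2.imwrite('pics/g_%s.png'%n,cv2.resize(c[q[1]-50:q[1]+50,q[0]-50:q[0]+50],(400,400),interpolation=cv2.INTER_CUBIC))
cv2.imwrite('pics/g.png',np.hstack([cv2.imread('pics/g_top.png'),cv2.imread('pics/g_scene.png')]))
E
```

```text
t 7.9 tcp [ 502.5 -274.3   96.5] rot [-1.80e+02  1.00e-01  2.35e+01] j [39, 29, -21, 105, 13, 48, -54] F [-0.8  0.3 -0.9] w 29.1 gf 45.9
(380, -275.5, 100, np.float64(14.4)) [-0.001, 0.001, 0.158] [-112.9, -47.6, -3.3] rows 3
top [441 182]
scene [223 231]
```

View pics/g.png

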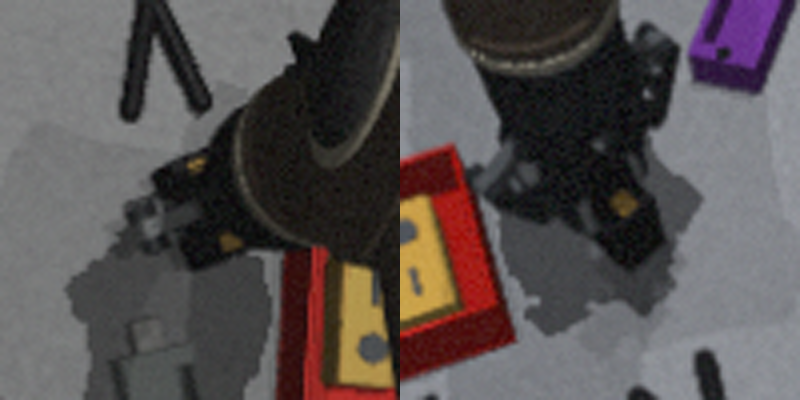

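Emit:
apply_moves:
  increments:
    - [[0, 0, 0.05], [-40, -20, -5], 20]
    - [[0, 0, 0.1], [-80, -35, -5], 20]
    - [[0, 0, 0.159], [-112, -48, -3], 20]
    - [[0, 0, 0.159], [-112, -48, 20], 20]
    - [[0, 0, 0.159], [-112, -48, 20], 20]
    - [[0, 0, 0.159], [-112, -48, 20], 20]
    - [[0, 0, 0.159], [-112, -48, 20], 20]

```text
clock: 8.7
tcp_pos: [0.3825, -0.2748, 0.0775]
tool_rot: [-180.0, -0.0, 14.4]
contact_force: [0.3, -0.3, -1.2]
gripper_width: 0.029
gripper_force: 45.9
```

```bash
python3 - <<'E'
from h import *
plan((381.2,-275.2,66,14.4),(381.2,-275.2,34,14.4))
im=shot('scene');c=im['color'][:,:,::-1];q=proj(im,np.array([.381,-.275,.032]))[0].astype(int)
P=cloud(im).reshape(-1,3)
print(q,R(P,(.379,-.276),.06,.026,.035))
cv2.imwrite('pics/g2.png',cv2.resize(c[q[1]-45:q[1]+45,q[0]-45:q[0]+45],(540,540),interpolation=cv2.INTER_CUBIC))
E
```

```text
t 8.7 tcp [ 382.5 -274.8   77.5] rot [-180.    -0.    14.4] j [45, 22, -19, 120, 11, 40, -56] F [ 0.3 -0.3 -1.2] w 29.0 gf 45.9
(381.2, -275.2, 66, np.float64(14.4)) [-0.0, -0.001, 0.001] [-1.4, 0.1, 11.5] rows 1
(381.2, -275.2, 34, np.float64(14.4)) [-0.0, -0.001, 0.001] [-1.4, 0.1, 43.5] rows 1
[213 206] ([382.4, -275.5, 92.1, 45.3, 15.4], 177, 30.8)
```

View pics/g2.png

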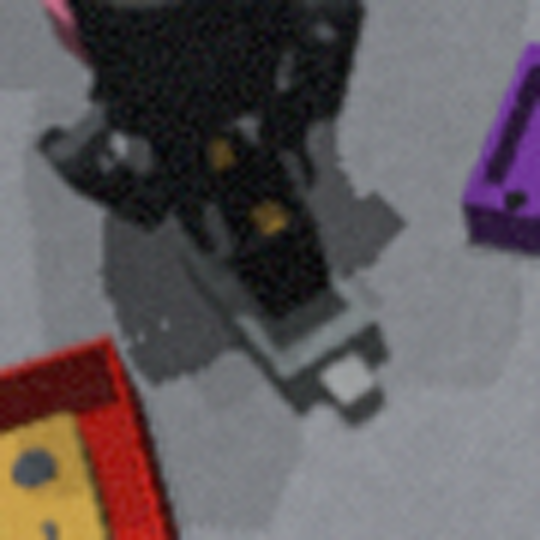

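Emit:
apply_moves:
  increments:
    - [[0, 0, 0], [-1, 0, 12], 20]
    - [[0, 0, 0], [-1, 0, 18], 20]
    - [[0, 0, 0], [-1, 0, 22], 20]
    - [[0, 0, 0], [-1, 0, 26], 20]
    - [[0, 0, 0], [-1, 0, 26], 20]

```text
clock: 9.25
tcp_pos: [0.3802, -0.2749, 0.0505]
tool_rot: [-180.0, 0.0, 14.4]
contact_force: [-0.8, -0.0, -2.0]
gripper_width: 0.0292
gripper_force: 45.9
```

Emit:
apply_moves:
  increments:
    - [[0, 0, 0], [0, 0, 5], 20]
    - [[0, 0, 0], [0, 0, 10], 20]
    - [[0, 0, 0], [0, 0, 15], 20]
    - [[0, 0, 0], [0, 0, 15], 20]

```text
clock: 9.65
tcp_pos: [0.38, -0.275, 0.0354]
tool_rot: [-180.0, 0.0, 14.4]
contact_force: [-0.3, -0.6, -1.6]
gripper_width: 0.0293
gripper_force: 45.9
```

Emit:
apply_moves:
  increments:
    - [[0, 0, 0], [0, 0, 1], 45]
    - [[0, 0, 0], [0, 0, 0], 55]
    - [[0, 0, 0], [0, 0, 0], 60]
    - [[0, 0, 0], [0, 0, -40], 70]
    - [[0, 0, 0], [0, 0, -80], 70]
    - [[0, 0, 0], [0, 0, -110], 70]
    - [[0, 0, 0], [0, 0, -110], 70]
    - [[0, 0, 0], [0, 0, -110], 70]

```text
clock: 10.45
tcp_pos: [0.3806, -0.2756, 0.1468]
tool_rot: [179.9, -0.1, 14.4]
contact_force: [0.7, 0.0, -0.6]
gripper_width: 0.0699
gripper_force: 0.0
```

```bash
python3 - <<'E'
from h import *
plan((579,-412,150,9),(579,-412,110,9))
E
```

```text
t 10.4 tcp [ 380.6 -275.6  146.8] rot [ 1.799e+02 -1.000e-01  1.440e+01] j [48, 16, -21, 117, 7, 49, -53] F [ 0.7  0.  -0.6] w 69.9 gf 0.0
(579, -412, 150, np.float64(9.0)) [0.002, -0.001, 0.093] [158.4, 181.3, -2.7] rows 5
(579, -412, 110, np.float64(9.0)) [0.002, -0.001, 0.093] [158.3, 181.2, 37.3] rows 5
```

Emit:
apply_moves:
  increments:
    - [[0, 0, 0.03], [30, 35, -3], 70]
    - [[0, 0, 0.06], [62, 71, -3], 70]
    - [[0, 0, 0.09], [95, 108, -3], 70]
    - [[0, 0, 0.093], [127, 145, 10], 70]
    - [[0, 0, 0.093], [158, 181, 37], 70]
    - [[0, 0, 0.093], [158, 181, 37], 70]
    - [[0, 0, 0.093], [158, 181, 37], 70]
    - [[0, 0, 0.093], [158, 181, 37], 70]

```text
clock: 11.25
tcp_pos: [0.5776, -0.4104, 0.1087]
tool_rot: [-179.9, 0.1, 9.1]
contact_force: [-0.4, -0.2, 0.0]
gripper_width: 0.0696
gripper_force: 0.0
```

```bash
python3 - <<'E'
from h import *
plan((579,-412,28,8.7))
for n in ('top','scene'):
    P=cloud(shot(n)).reshape(-1,3)
    print(n,'bat in lock',R(P,(.38,-.275),.05,.05,.07),R(P,(.38,-.275),.06,.026,.038),'A',R(P,(.50,.276),.06,.026,.038))
E
```

```text
t 11.2 tcp [ 577.6 -410.4  108.7] rot [-1.799e+02  1.000e-01  9.100e+00] j [42, 39, -16, 84, 12, 59, -58] F [-0.4 -0.2  0. ] w 69.6 gf 0.0
(579, -412, 28, np.float64(8.7)) [-0.001, 0.001, 0.006] [1.2, 1.8, 80.7] rows 2
top bat in lock ([377.5, -275.8, 62.1, 30.5, 13.2], 359, 54.8) ([379.0, -275.7, 90.2, 47.4, 14.1], 317, 31.1) A ([503.3, 275.9, 90.7, 48.3, 3.3], 359, 31.2)
scene bat in lock ([380.9, -275.1, 65.8, 30.9, 14.6], 253, 55.5) ([382.4, -275.3, 91.2, 46.3, 13.2], 248, 31.3) A ([503.9, 276.1, 99.6, 49.5, 1.5], 278, 31.3)
```

Emit:
apply_moves:
  increments:
    - [[0, 0, 0.006], [1, 2, 40], 70]
    - [[0, 0, 0.006], [1, 2, 70], 70]
    - [[0, 0, 0.006], [1, 2, 81], 70]
    - [[0, 0, 0.006], [1, 2, 81], 70]
    - [[0, 0, 0.006], [1, 2, 81], 20]
    - [[0, 0, 0.006], [1, 2, 81], 20]
    - [[0, 0, 0.006], [1, 2, 81], 20]
    - [[0, 0, 0.006], [1, 2, 81], 20]

```text
clock: 12.15
tcp_pos: [0.5807, -0.4136, 0.0303]
tool_rot: [179.9, -0.1, 8.7]
contact_force: [-2.7, 1.1, 6.3]
gripper_width: 0.0292
gripper_force: 45.8
```

Emit:
apply_moves:
  increments:
    - [[0, 0, 0], [0, 0, 0], 20]
    - [[0, 0, 0], [0, 0, 0], 20]
    - [[0, 0, 0], [0, 0, -30], 20]
    - [[0, 0, 0], [0, 0, -75], 20]
    - [[0, 0, 0], [0, 0, -100], 20]
    - [[0, 0, 0], [0, 0, -100], 20]
    - [[0, 0, 0], [0, 0, -100], 20]

```text
clock: 12.85
tcp_pos: [0.5798, -0.4133, 0.129]
tool_rot: [179.9, -0.1, 8.7]
contact_force: [1.2, -0.3, -1.7]
gripper_width: 0.0292
gripper_force: 45.1
```

```bash
python3 - <<'E'
from h import *
plan((540,-100,130,6),(504,275.7,130,3))
E
```

```text
t 12.8 tcp [ 579.8 -413.3  129. ] rot [ 1.799e+02 -1.000e-01  8.700e+00] j [42, 38, -16, 83, 11, 61, -58] F [ 1.2 -0.3 -1.7] w 29.2 gf 45.1
(540, -100, 130, np.float64(6.0)) [0.001, -0.001, 0.047] [8.0, -315.8, -1.4] rows 7
(504, 275.7, 130, np.float64(3.0)) [0.001, -0.001, 0.099] [29.2, -692.6, -1.8] rows 14
```

Emit:
apply_moves:
  increments:
    - [[0, 0, 0], [1, -35, -1], 20]
    - [[0, 0, 0.02], [3, -80, -1], 20]
    - [[0, 0, 0.04], [5, -125, -1], 20]
    - [[0, 0, 0.04], [6, -170, -1], 20]
    - [[0, 0, 0.047], [7, -215, -1], 20]
    - [[0, 0, 0.047], [8, -260, -1], 20]
    - [[0, 0, 0.047], [8, -300, -1], 20]
    - [[0, 0, 0.047], [8, -315, -1], 20]

```text
clock: 13.65
tcp_pos: [0.5383, -0.0955, 0.1279]
tool_rot: [-179.9, 0.1, 6.3]
contact_force: [0.1, 0.2, -0.9]
gripper_width: 0.0296
gripper_force: 45.1
```

Emit:
apply_moves:
  increments:
    - [[0, 0, 0], [1, -35, 0], 20]
    - [[0, 0, 0.02], [2, -80, 0], 20]
    - [[0, 0, 0.04], [3, -125, 0], 20]
    - [[0, 0, 0.052], [4, -165, 0], 20]
    - [[0, 0, 0.052], [5, -190, 0], 20]
    - [[0, 0, 0.052], [5, -200, 0], 20]
    - [[0, 0, 0.052], [5, -200, 0], 20]

```text
clock: 14.35
tcp_pos: [0.5235, 0.0994, 0.1283]
tool_rot: [180.0, 0.1, 3.1]
contact_force: [0.2, -0.4, -1.6]
gripper_width: 0.0293
gripper_force: 45.1
```

```bash
python3 - <<'E'
from h import *
plan((504.8,274.8,85,3))
for n in ('top','scene'):
    P=cloud(shot(n)).reshape(-1,3)
    print(n,'A',R(P,(.50,.276),.06,.026,.035),R(P,(.50,.276),.055,.028,.035))
E
```

```text
t 14.3 tcp [523.5  99.4 128.3] rot [1.8e+02 1.0e-01 3.1e+00] j [2, 23, -23, 109, 11, 50, -113] F [ 0.2 -0.4 -1.6] w 29.3 gf 45.1
(504.8, 274.8, 85, np.float64(3.0)) [0.0, 0.002, 0.002] [-9.0, -176.1, 43.3] rows 4
top A ([503.9, 276.3, 90.8, 47.8, 5.2], 290, 31.0) ([503.4, 275.7, 90.6, 47.5, 3.5], 275, 31.1)
scene A ([506.1, 275.6, 92.1, 49.0, 1.4], 265, 31.2) ([505.9, 275.6, 91.8, 49.0, 1.4], 230, 31.5)
```

Emit:
apply_moves:
  increments:
    - [[0, 0, 0], [-2, -40, 0], 20]
    - [[0, 0, 0], [-4, -85, 0], 20]
    - [[0, 0, 0], [-7, -130, 0], 20]
    - [[0, 0, 0], [-9, -165, 10], 20]
    - [[0, 0, 0], [-9, -176, 43], 20]
    - [[0, 0, 0], [-9, -176, 43], 20]
    - [[0, 0, 0], [-9, -176, 43], 20]
    - [[0, 0, 0], [-9, -176, 43], 20]

```text
clock: 15.25
tcp_pos: [0.5072, 0.272, 0.087]
tool_rot: [180.0, -0.1, 2.8]
contact_force: [0.4, -0.4, -1.4]
gripper_width: 0.0293
gripper_force: 45.1
```

```bash
python3 - <<'E'
from h import *
plan((505,275,52,3.2),(505,275,36,3.2))
im=shot('scene');c=im['color'][:,:,::-1];q=proj(im,np.array([.505,.275,.032]))[0].astype(int)
cv2.imwrite('pics/g3.png',cv2.resize(c[q[1]-45:q[1]+45,q[0]-45:q[0]+45],(450,450),interpolation=cv2.INTER_CUBIC))
E
```

```text
t 15.2 tcp [507.2 272.   87. ] rot [ 1.8e+02 -1.0e-01  2.8e+00] j [-16, 30, -23, 105, 15, 48, -134] F [ 0.4 -0.4 -1.4] w 29.3 gf 45.1
(505, 275, 52, np.float64(3.2)) [0.001, -0.001, -0.006] [-2.1, -3.1, 35.0] rows 1
(505, 275, 36, np.float64(3.2)) [0.001, -0.001, -0.006] [-2.1, -3.1, 51.0] rows 2
```

View pics/g3.png

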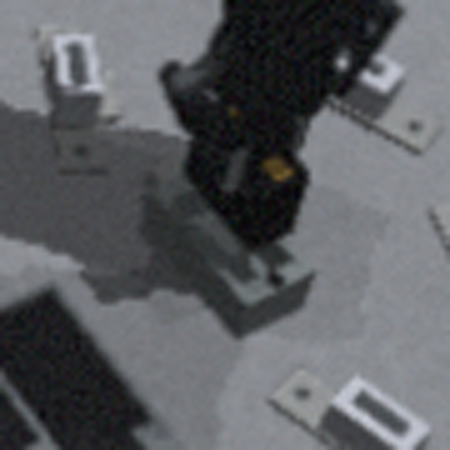

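Emit:
apply_moves:
  increments:
    - [[0, 0, 0], [0, 0, 10], 20]
    - [[0, 0, 0], [0, 0, 10], 20]
    - [[0, 0, 0], [0, 0, 10], 20]

```text
clock: 15.6
tcp_pos: [0.5058, 0.2737, 0.0761]
tool_rot: [180.0, 0.0, 3.0]
contact_force: [0.2, 0.2, -1.0]
gripper_width: 0.0293
gripper_force: 45.1
```

```bash
python3 - <<'E'
from h import *
plan((505,275,52,3.2),(505,275,36,3.2))
E
```

```text
t 15.6 tcp [505.8 273.7  76.1] rot [180.   0.   3.] j [-16, 31, -23, 106, 16, 47, -134] F [ 0.2  0.2 -1. ] w 29.3 gf 45.1
(505, 275, 52, np.float64(3.2)) [0.0, 0.0, -0.003] [-0.7, -1.4, 24.1] rows 1
(505, 275, 36, np.float64(3.2)) [0.0, 0.0, -0.003] [-0.7, -1.4, 40.1] rows 1
```

Emit:
apply_moves:
  increments:
    - [[0, 0, 0], [0, 0, 10], 20]
    - [[0, 0, 0], [0, 0, 16], 20]
    - [[0, 0, 0], [0, 0, 20], 20]
    - [[0, 0, 0], [0, 0, 24], 20]
    - [[0, 0, 0], [0, 0, 24], 20]

```text
clock: 16.1
tcp_pos: [0.5054, 0.274, 0.0514]
tool_rot: [180.0, 0.1, 3.0]
contact_force: [-0.2, 0.0, -1.1]
gripper_width: 0.0289
gripper_force: 45.1
```

Emit:
apply_moves:
  increments:
    - [[0, 0, 0], [0, 0, 5], 20]
    - [[0, 0, 0], [0, 0, 10], 20]
    - [[0, 0, 0], [0, 0, 15], 20]
    - [[0, 0, 0], [0, 0, 15], 20]
    - [[0, 0, 0], [0, 0, 15], 45]
    - [[0, 0, 0], [0, 0, 15], 60]
    - [[0, 0, 0], [0, 0, 15], 70]
    - [[0, 0, 0], [0, 0, 15], 70]

```text
clock: 16.9
tcp_pos: [0.5059, 0.2742, 0.0373]
tool_rot: [-180.0, -0.0, 3.0]
contact_force: [-0.3, -0.5, -0.4]
gripper_width: 0.0702
gripper_force: 0.0
```

Emit:
apply_moves:
  increments:
    - [[0, 0, 0], [0, 0, -40], 75]
    - [[0, 0, 0], [0, 0, -80], 75]
    - [[0, 0, 0], [40, -40, -110], 75]
    - [[0, 0, 0], [40, 0, -110], 75]
    - [[0, 0, 0], [60, 60, -110], 75]
    - [[0, 0, 0], [60, 110, -110], 75]
    - [[0, 0, 0], [60, 150, -110], 75]
    - [[0, 0, 0], [60, 150, -110], 75]

```text
clock: 17.7
tcp_pos: [0.5747, 0.1181, 0.1468]
tool_rot: [179.7, 0.0, 2.4]
contact_force: [-0.3, 0.1, -0.0]
gripper_width: 0.0747
gripper_force: 0.0
```

```bash
python3 - <<'E'
from h import *
for n in ('top','scene'):
    P=cloud(shot(n)).reshape(-1,3)
    print(n,'bat',R(P,(.505,.275),.05,.048,.07),'A',R(P,(.504,.276),.06,.026,.036),'B',R(P,(.38,-.275),.06,.026,.036),'batB',R(P,(.38,-.275),.05,.048,.07))
E
```

```text
top bat ([503.4, 274.6, 62.8, 29.6, 3.5], 326, 55.1) A ([503.0, 281.9, 94.3, 41.7, 11.4], 180, 31.3) B ([378.8, -275.8, 90.7, 46.9, 14.1], 306, 31.0) batB ([377.6, -276.4, 62.3, 32.2, 13.1], 370, 55.0)
scene bat ([513.0, 274.8, 48.7, 32.7, 1.9], 184, 55.2) A ([520.1, 276.7, 63.0, 50.6, 3.1], 167, 31.3) B ([382.2, -274.7, 95.2, 47.0, 14.0], 247, 31.1) batB ([382.1, -275.0, 66.7, 31.1, 11.4], 264, 55.3)
```

Emit:
apply_moves:
  increments:
    - [[0, 0, 0], [0, 0, 0], 80]
    - [[0, 0, 0], [0, 0, 0], 80]
    - [[0, 0, 0], [0, 0, 0], 80]
  newtons: 80

```text
clock: 18.1
tcp_pos: [0.5733, 0.1293, 0.1472]
tool_rot: [-180.0, -0.0, 3.2]
contact_force: [-0.1, 0.0, 0.2]
gripper_width: 0.0796
gripper_force: 0.0
```

```bash
python3 - <<'E'
from h import *
plan((505,274.7,130,3.3),(505,274.7,80,3.3))
E
```

```text
t 18.1 tcp [573.3 129.3 147.2] rot [-180.    -0.     3.2] j [0, 27, -23, 101, 12, 55, -115] F [-0.1  0.   0.2] w 79.6 gf 0.0
(505, 274.7, 130, np.float64(3.3)) [-0.001, -0.0, -0.002] [-60.2, -149.0, 17.2] rows 4
(505, 274.7, 80, np.float64(3.3)) [-0.001, -0.0, -0.002] [-60.2, -148.9, 67.2] rows 4
```

Emit:
apply_moves:
  increments:
    - [[0, 0, 0], [-15, -40, 0], 80]
    - [[0, 0, 0], [-32, -80, 5], 80]
    - [[0, 0, 0], [-48, -120, 10], 80]
    - [[0, 0, 0], [-60, -149, 30], 80]
    - [[0, 0, 0], [-60, -149, 65], 80]
    - [[0, 0, 0], [-60, -149, 70], 80]
    - [[0, 0, 0], [-60, -149, 70], 80]
    - [[0, 0, 0], [-60, -149, 70], 80]

```text
clock: 18.9
tcp_pos: [0.5068, 0.273, 0.0782]
tool_rot: [-180.0, -0.1, 3.0]
contact_force: [1.0, -0.3, 0.6]
gripper_width: 0.0801
gripper_force: 0.0
```

Emit:
apply_moves:
  increments:
    - [[0, 0, 0], [0, 0, 0], 80]
    - [[0, 0, 0], [0, 0, 0], 80]

```text
clock: 19.1
tcp_pos: [0.5068, 0.2729, 0.0784]
tool_rot: [-180.0, -0.1, 3.0]
contact_force: [0.5, -0.4, -0.5]
gripper_width: 0.08
gripper_force: 0.0
```

```bash
python3 - <<'E'
from h import *
plan((505,274.7,11,3.3))
E
```

```text
t 19.1 tcp [506.8 272.9  78.4] rot [-1.8e+02 -1.0e-01  3.0e+00] j [-16, 31, -23, 106, 16, 47, -134] F [ 0.5 -0.4 -0.5] w 80.0 gf 0.0
(505, 274.7, 11, np.float64(3.3)) [-0.001, -0.002, -0.006] [-1.9, -1.8, 67.4] rows 2
```

Emit:
apply_moves:
  increments:
    - [[0, 0, -0.006], [-2, -2, 35], 80]
    - [[0, 0, -0.006], [-2, -2, 57], 80]
    - [[0, 0, -0.006], [-2, -2, 67], 80]
    - [[0, 0, -0.006], [-2, -2, 67], 80]
    - [[0, 0, -0.006], [-2, -2, 67], 36]
    - [[0, 0, -0.006], [-2, -2, 67], 36]
    - [[0, 0, -0.006], [-2, -2, 67], 36]
    - [[0, 0, -0.006], [-2, -2, 67], 36]

```text
clock: 19.9
tcp_pos: [0.5047, 0.2758, 0.0118]
tool_rot: [-179.9, -0.1, 3.4]
contact_force: [-2.0, -0.6, 5.5]
gripper_width: 0.0444
gripper_force: 83.3
```

Emit:
apply_moves:
  increments:
    - [[0, 0, 0], [0, 0, 0], 36]
    - [[0, 0, 0], [0, 0, 0], 36]
    - [[0, 0, 0], [0, 0, -20], 36]
    - [[0, 0, 0], [0, 0, -60], 36]
    - [[0, 0, 0], [0, 0, -90], 36]
    - [[0, 0, 0], [0, 0, -90], 36]
    - [[0, 0, 0], [0, 0, -90], 36]

```text
clock: 20.6
tcp_pos: [0.5038, 0.2747, 0.1004]
tool_rot: [180.0, -0.1, 3.3]
contact_force: [-0.1, -0.4, -4.5]
gripper_width: 0.044
gripper_force: 83.4
```

```bash
python3 - <<'E'
from h import *
t=np.radians(2.8);c=np.array([549.9,13.8])
f=lambda x,y:(c+[x*np.cos(t)-y*np.sin(t),x*np.sin(t)+y*np.cos(t)]).round(1)
print('bay0',f(-10,139),'bay1',f(10,-139),'slots',[f(0,y).tolist() for y in(-78,-26,26,78)])
b=f(10,-139); plan((*b,105,2.8))
P=cloud(shot('top')).reshape(-1,3); print(R(P,(.505,.275),.09,.125,.17),R(P,(.505,.275),.09,.09,.125))
E
```

```text
bay0 [533.1 152.1] bay1 [ 566.7 -124.5] slots [[553.7, -64.1], [551.2, -12.2], [548.6, 39.8], [546.1, 91.7]]
t 20.6 tcp [503.8 274.7 100.4] rot [ 1.8e+02 -1.0e-01  3.3e+00] j [-15, 29, -24, 105, 15, 49, -133] F [-0.1 -0.4 -4.5] w 44.0 gf 83.4
(np.float64(566.7), np.float64(-124.5), 105, np.float64(2.8)) [0.0, -0.001, 0.01] [39.5, 402.2, -4.5] rows 9
([490.4, 261.0, 63.0, 62.0, -40.6], 232, 144.0) ([494.5, 269.3, 111.5, 49.5, -6.4], 413, 117.3)
```

Emit:
apply_moves:
  increments:
    - [[0, 0, 0], [3, 30, -5], 36]
    - [[0, 0, 0], [7, 75, -5], 36]
    - [[0, 0, 0], [12, 120, -5], 36]
    - [[0, 0, 0], [16, 165, -5], 36]
    - [[0, 0, 0], [20, 210, -5], 36]
    - [[0, 0, 0], [25, 255, -5], 36]
    - [[0, 0, 0], [29, 300, -5], 36]
    - [[0, 0, 0], [33, 345, -5], 36]

```text
clock: 21.45
tcp_pos: [0.5556, -0.0693, 0.1032]
tool_rot: [-180.0, 0.2, 3.4]
contact_force: [0.8, 0.1, -4.1]
gripper_width: 0.0444
gripper_force: 84.1
```

Emit:
apply_moves:
  increments:
    - [[0, 0, 0.01], [4, 30, 0], 36]
    - [[0, 0, 0.01], [7, 52, 0], 36]
    - [[0, 0, 0.01], [7, 57, 20], 36]
    - [[0, 0, 0.01], [7, 57, 50], 36]
    - [[0, 0, 0.01], [7, 57, 60], 36]
    - [[0, 0, 0.01], [7, 57, 60], 36]
    - [[0, 0, 0.01], [7, 57, 60], 36]
    - [[0, 0, 0.01], [7, 57, 60], 36]

```text
clock: 22.25
tcp_pos: [0.5681, -0.1236, 0.0462]
tool_rot: [180.0, -0.1, 2.8]
contact_force: [-0.5, -0.2, -4.4]
gripper_width: 0.0439
gripper_force: 84.1
```

```bash
python3 - <<'E'
from h import *
plan((567.7,-125,22,2.8))
im=shot('scene');c=im['color'][:,:,::-1];q=proj(im,np.array([.567,-.125,.03]))[0].astype(int)
cv2.imwrite('pics/g4.png',cv2.resize(c[q[1]-50:q[1]+50,q[0]-50:q[0]+50],(500,500),interpolation=cv2.INTER_CUBIC))
E
```

```text
t 22.2 tcp [ 568.1 -123.6   46.2] rot [ 1.8e+02 -1.0e-01  2.8e+00] j [21, 33, -19, 106, 15, 43, -93] F [-0.5 -0.2 -4.4] w 43.9 gf 84.1
(567.7, -125, 22, np.float64(2.8)) [0.0, -0.002, 0.001] [-0.5, 1.3, 24.2] rows 1
```

View pics/g4.png

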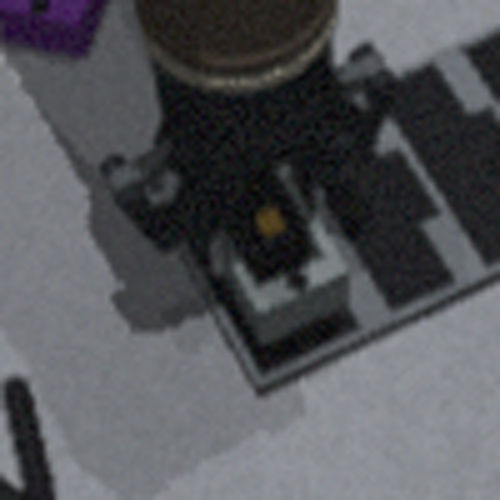

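Emit:
apply_moves:
  increments:
    - [[0, 0, 0], [0, 1, 10], 36]
    - [[0, 0, 0], [0, 1, 18], 36]
    - [[0, 0, 0], [0, 1, 22], 36]
    - [[0, 0, 0], [0, 1, 25], 36]
    - [[0, 0, 0], [0, 1, 27], 36]
    - [[0, 0, 0], [0, 1, 27], 36]

```text
clock: 22.9
tcp_pos: [0.5672, -0.1249, 0.0179]
tool_rot: [-180.0, 0.0, 2.8]
contact_force: [-0.7, -0.0, -4.9]
gripper_width: 0.0441
gripper_force: 84.1
```

Emit:
apply_moves:
  increments:
    - [[0, 0, 0], [0, 0, 2], 36]
    - [[0, 0, 0], [0, 0, 2], 36]
    - [[0, 0, 0], [0, 0, 2], 60]
    - [[0, 0, 0], [0, 0, 2], 75]
    - [[0, 0, 0], [0, 0, 0], 75]
    - [[0, 0, 0], [0, 0, -40], 80]
    - [[0, 0, 0], [0, 0, -90], 80]
    - [[0, 0, 0], [0, 0, -130], 80]

```text
clock: 23.7
tcp_pos: [0.5678, -0.1248, 0.1509]
tool_rot: [180.0, -0.1, 2.8]
contact_force: [0.5, 0.3, 0.1]
gripper_width: 0.08
gripper_force: 0.0
```

Emit:
apply_moves:
  increments:
    - [[0, 0, 0], [-30, 30, 0], 80]
    - [[0, 0, -0.05], [-62, 57, 0], 80]
    - [[0, 0, -0.1], [-95, 85, 0], 80]
    - [[0, 0, -0.15], [-128, 110, 0], 80]
    - [[0, 0, -0.195], [-160, 130, 0], 80]
    - [[0, 0, -0.195], [-178, 140, 0], 80]
    - [[0, 0, -0.195], [-178, 140, 0], 80]
    - [[0, 0, -0.195], [-178, 140, 0], 80]

```text
clock: 24.5
tcp_pos: [0.3968, -0.2736, 0.1488]
tool_rot: [179.9, -0.1, 13.9]
contact_force: [-0.0, -0.3, -0.3]
gripper_width: 0.0801
gripper_force: 0.0
```

```bash
python3 - <<'E'
from h import *
plan((380,-275.5,80,14.2),(380,-275.5,11,14.2))
for n in ('top','scene'):
    P=cloud(shot(n)).reshape(-1,3)
    print(n,'bay1 lock',R(P,(.567,-.125),.06,.03,.042),'bat',R(P,(.567,-.125),.05,.053,.07),'B',R(P,(.38,-.275),.06,.026,.036))
E
```

```text
t 24.5 tcp [ 396.8 -273.6  148.8] rot [ 1.799e+02 -1.000e-01  1.390e+01] j [47, 17, -22, 115, 8, 49, -55] F [-0.  -0.3 -0.3] w 80.1 gf 0.0
(380, -275.5, 80, np.float64(14.2)) [0.001, -0.001, -0.005] [-16.8, -2.3, 68.8] rows 2
(380, -275.5, 11, np.float64(14.2)) [0.001, -0.001, -0.005] [-16.9, -2.3, 137.8] rows 3
top bay1 lock ([565.6, -125.8, 90.5, 46.5, 2.9], 310, 35.0) bat ([564.0, -128.1, 62.3, 30.5, 3.2], 341, 59.0) B ([378.9, -275.8, 90.4, 47.0, 14.2], 247, 30.8)
scene bay1 lock ([569.4, -123.6, 91.9, 47.1, 2.9], 305, 35.4) bat ([567.2, -126.0, 63.8, 30.9, 3.1], 315, 59.4) B ([382.3, -274.4, 92.3, 47.2, 14.7], 248, 31.1)
```

Emit:
apply_moves:
  increments:
    - [[0, 0, -0.005], [-17, -2, 25], 80]
    - [[0, 0, -0.005], [-17, -2, 60], 80]
    - [[0, 0, -0.005], [-17, -2, 69], 80]
    - [[0, 0, -0.005], [-17, -2, 69], 80]
    - [[0, 0, -0.005], [-17, -2, 69], 80]
    - [[0, 0, -0.005], [-17, -2, 69], 80]

```text
clock: 25.2
tcp_pos: [0.3807, -0.2758, 0.0804]
tool_rot: [179.9, -0.1, 14.3]
contact_force: [0.5, 1.0, -1.0]
gripper_width: 0.0798
gripper_force: 0.0
```

```bash
python3 - <<'E'
from h import *
plan((380,-275.5,11,14.2))
E
```

```text
t 25.2 tcp [ 380.7 -275.8   80.4] rot [ 1.799e+02 -1.000e-01  1.430e+01] j [47, 22, -20, 120, 11, 40, -57] F [ 0.5  1.  -1. ] w 79.8 gf 0.0
(380, -275.5, 11, np.float64(14.2)) [0.002, -0.002, 0.002] [-0.7, -0.6, 69.4] rows 2
```

Emit:
apply_moves:
  increments:
    - [[0, 0, 0], [0, 0, 35], 80]
    - [[0, 0, 0], [0, 0, 60], 80]
    - [[0, 0, 0], [0, 0, 69], 80]
    - [[0, 0, 0], [0, 0, 69], 80]
    - [[0, 0, 0], [0, 0, 69], 36]
    - [[0, 0, 0], [0, 0, 69], 36]
    - [[0, 0, 0], [0, 0, 69], 36]
    - [[0, 0, 0], [0, 0, 69], 36]

```text
clock: 26.0
tcp_pos: [0.3802, -0.2763, 0.0118]
tool_rot: [179.9, -0.1, 14.2]
contact_force: [-1.1, 1.5, 11.0]
gripper_width: 0.0445
gripper_force: 81.8
```

Emit:
apply_moves:
  increments:
    - [[0, 0, 0], [0, 0, 0], 36]
    - [[0, 0, 0], [0, 0, 0], 36]
    - [[0, 0, 0], [0, 0, -20], 36]
    - [[0, 0, 0], [0, 0, -60], 36]
    - [[0, 0, 0], [0, 0, -105], 36]
    - [[0, 0, 0], [0, 0, -105], 36]
    - [[0, 0, 0], [0, 0, -105], 36]
    - [[0, 0, 0], [0, 0, -105], 36]

```text
clock: 26.8
tcp_pos: [0.3782, -0.2752, 0.1141]
tool_rot: [-179.9, 0.1, 14.2]
contact_force: [0.1, 0.3, -4.6]
gripper_width: 0.044
gripper_force: 85.6
```

```bash
python3 - <<'E'
from h import *
plan((534,151.5,118,2.8),(480,-10,118,2.8))
E
```

```text
t 26.8 tcp [ 378.2 -275.2  114.1] rot [-1.799e+02  1.000e-01  1.420e+01] j [48, 19, -21, 119, 10, 45, -55] F [ 0.1  0.3 -4.6] w 44.0 gf 85.6
(534, 151.5, 118, np.float64(2.8)) [-0.001, 0.002, 0.2] [256.0, -375.2, -3.8] rows 10
(480, -10, 118, np.float64(2.8)) [-0.001, 0.002, 0.2] [163.9, -232.0, -3.8] rows 6
```

Emit:
apply_moves:
  increments:
    - [[0, 0, 0.03], [20, -28, -4], 36]
    - [[0, 0, 0.07], [46, -65, -4], 36]
    - [[0, 0, 0.11], [73, -103, -4], 36]
    - [[0, 0, 0.15], [100, -142, -4], 36]
    - [[0, 0, 0.19], [126, -178, -4], 36]
    - [[0, 0, 0.2], [148, -210, -4], 36]
    - [[0, 0, 0.2], [164, -232, -4], 36]
    - [[0, 0, 0.2], [164, -232, -4], 36]

```text
clock: 27.6
tcp_pos: [0.4814, -0.0054, 0.1176]
tool_rot: [-179.8, 0.1, 3.2]
contact_force: [-1.5, -0.2, -4.4]
gripper_width: 0.0443
gripper_force: 85.7
```

Emit:
apply_moves:
  increments:
    - [[0, 0, 0], [14, -36, 0], 36]
    - [[0, 0, 0], [30, -77, 0], 36]
    - [[0, 0, 0], [46, -118, 0], 36]
    - [[0, 0, 0], [60, -150, 0], 36]
    - [[0, 0, 0], [62, -159, 20], 36]
    - [[0, 0, 0], [62, -159, 55], 36]
    - [[0, 0, 0], [62, -159, 70], 36]
    - [[0, 0, 0], [62, -159, 70], 36]

```text
clock: 28.4
tcp_pos: [0.5326, 0.1498, 0.0456]
tool_rot: [179.9, 0.4, 2.8]
contact_force: [-0.9, -0.3, -4.8]
gripper_width: 0.044
gripper_force: 85.7
```

Emit:
apply_moves:
  increments:
    - [[0, 0, 0], [0, 0, 0], 36]
    - [[0, 0, 0], [0, 0, 0], 36]
    - [[0, 0, 0], [0, 0, 0], 36]

```text
clock: 28.7
tcp_pos: [0.5363, 0.1514, 0.0505]
tool_rot: [-180.0, -0.1, 2.8]
contact_force: [0.6, 0.1, -4.6]
gripper_width: 0.044
gripper_force: 85.7
```

```bash
python3 - <<'E'
from h import *
plan((534,151.5,18,2.8))
im=shot('scene');c=im['color'][:,:,::-1];q=proj(im,np.array([.535,.15,.03]))[0].astype(int)
cv2.imwrite('pics/g5.png',cv2.resize(c[q[1]-50:q[1]+50,q[0]-50:q[0]+50],(500,500),interpolation=cv2.INTER_CUBIC))
E
```

```text
t 28.7 tcp [536.3 151.4  50.5] rot [-1.8e+02 -1.0e-01  2.8e+00] j [-2, 32, -24, 109, 19, 43, -124] F [ 0.6  0.1 -4.6] w 44.0 gf 85.7
(534, 151.5, 18, np.float64(2.8)) [-0.0, -0.002, -0.001] [-2.4, -0.2, 32.5] rows 1
```

View pics/g5.png

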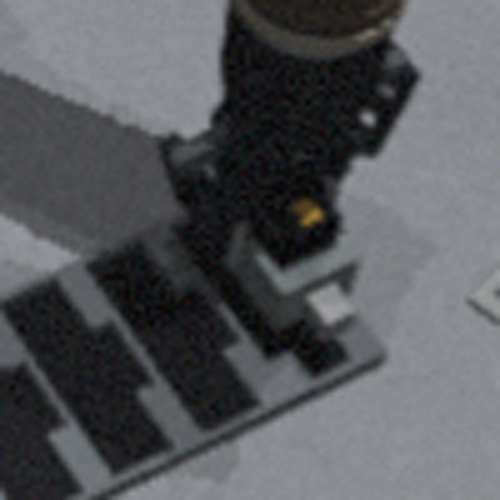

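Emit:
apply_moves:
  increments:
    - [[0, 0, 0], [-1, 0, 10], 36]
    - [[0, 0, 0], [-1, 0, 18], 36]
    - [[0, 0, 0], [-1, 0, 24], 36]
    - [[0, 0, 0], [-1, 0, 29], 36]
    - [[0, 0, 0], [-1, 0, 32], 36]
    - [[0, 0, 0], [-1, 0, 32], 36]

```text
clock: 29.35
tcp_pos: [0.5341, 0.1514, 0.0165]
tool_rot: [180.0, 0.0, 2.8]
contact_force: [0.0, -0.4, -5.2]
gripper_width: 0.0441
gripper_force: 85.6
```

Emit:
apply_moves:
  increments:
    - [[0, 0, 0], [0, 0, 1], 60]
    - [[0, 0, 0], [0, 0, 1], 72]
    - [[0, 0, 0], [0, 0, 1], 75]
    - [[0, 0, 0], [0, 0, -40], 78]
    - [[0, 0, 0], [0, 0, -90], 78]
    - [[0, 0, -0.12], [0, 0, -140], 78]
    - [[0, 0, -0.24], [0, 20, -160], 78]
    - [[0, 0, -0.36], [0, 60, -160], 78]

```text
clock: 30.15
tcp_pos: [0.5394, 0.0952, 0.1821]
tool_rot: [179.9, -0.5, 24.0]
contact_force: [1.8, -0.7, -0.4]
gripper_width: 0.078
gripper_force: 0.0
```

Emit:
apply_moves:
  increments:
    - [[0, 0, -0.14], [0, 20, 0], 78]
    - [[0, 0, -0.28], [0, 20, 0], 78]
    - [[0, 0, -0.42], [0, 20, 0], 78]
    - [[0, 0, -0.56], [0, 20, 0], 78]
    - [[0, 0, -0.7], [0, 20, 0], 78]
    - [[0, 0, -0.84], [0, 20, 0], 78]
    - [[0, 0, -0.98], [0, 20, 0], 78]
    - [[0, 0, -1.12], [0, 20, 0], 78]

```text
clock: 30.95
tcp_pos: [0.5454, 0.0731, 0.1777]
tool_rot: [179.9, 0.0, 87.9]
contact_force: [-0.2, -1.1, -0.0]
gripper_width: 0.078
gripper_force: 0.0
```

```bash
cat > meas.py <<'E'
from h import *
S=dict(s1=(.637,.28),s2=(.58,.401),s3=(.4305,.4095),s4=(.362,.262))
for n in ('top','scene'):
    im=shot(n);P=cloud(im).reshape(-1,3);C=im['color'].reshape(-1,3).astype(int)
    print(n,'bay0',R(P,(.533,.152),.06,.03,.042),R(P,(.533,.152),.05,.053,.07))
    for k,c in S.items():
        h=R(P,c,.06,.024,.038)
        if isinstance(h,str): print(k,h); continue
        # plate: points 2.5..9 mm high nearby -> long axis
        m=(np.hypot(P[:,0]*1e3-h[0][0],P[:,1]*1e3-h[0][1])<68)&(P[:,2]>.0025)&(P[:,2]<.009)
        Q=P[m][:,:2]*1e3-h[0][:2]; t=np.radians(h[0][4]); u=Q@[np.cos(t),np.sin(t)];v=Q@[-np.sin(t),np.cos(t)]
        e=(abs(u)>26)&(abs(u)<54)&(abs(v)<18); a=np.polyfit(u[e],v[e],1)
        print(k,h,'plate yaw',round(h[0][4]+np.degrees(np.arctan(a[0])),1),'v0',round(a[1],1),'u',np.percentile(u[e],[1,99]).round(1))
E
python3 meas.py; python3 -c "
from h import *
plan((637.5,280,150,110))"
```

```text
top bay0 ([504.4, 164.3, 31.6, 15.4, 2.2], 45, 35.4) ([508.5, 163.7, 7.0, 2.6, 1.1], 6, 59.5)
s1 ([637.2, 280.1, 47.8, 24.3, 19.3], 197, 30.2) plate yaw 23.6 v0 2.3 u [-53.7  52.5]
s2 ([579.7, 401.2, 48.2, 25.6, -13.4], 211, 30.2) plate yaw -14.2 v0 -0.1 u [-53.4  52.9]
s3 ([430.3, 410.7, 48.9, 25.9, 24.2], 214, 30.4) plate yaw 24.5 v0 -1.3 u [-53.2  52.9]
s4 ([362.2, 261.5, 49.0, 25.1, -25.9], 216, 30.5) plate yaw -23.8 v0 0.4 u [-53.3  53.4]
scene bay0 ([536.9, 152.2, 92.5, 48.5, 4.4], 230, 35.2) ([540.3, 155.4, 61.2, 32.9, 2.6], 249, 59.4)
s1 ([641.1, 280.7, 48.6, 27.4, 19.2], 173, 30.5) plate yaw 21.6 v0 -0.1 u [-53.2  52.8]
s2 ([582.7, 402.0, 50.1, 26.1, -14.4], 152, 31.1) plate yaw -12.8 v0 -0.9 u [-53.8  53.5]
s3 ([433.8, 412.1, 49.5, 29.9, 26.5], 136, 30.9) plate yaw 26.3 v0 -0.9 u [-53.7  52.9]
s4 ([367.8, 265.3, 49.4, 23.3, -29.5], 71, 30.5) plate yaw -34.7 v0 5.6 u [-49.7  53. ]
t 31.1 tcp [545.4  73.  177.5] rot [180.   -0.   87.7] j [22, 26, -46, 103, 22, 60, -34] F [-0.7  0.8  0.2] w 78.1 gf 0.0
(637.5, 280, 150, np.float64(110.0)) [0.001, -0.0, -0.389] [210.5, 83.7, 27.5] rows 5
```

Emit:
apply_moves:
  increments:
    - [[0, 0, -0.1], [35, 14, 0], 78]
    - [[0, 0, -0.2], [80, 32, 0], 78]
    - [[0, 0, -0.3], [125, 50, 5], 78]
    - [[0, 0, -0.4], [165, 66, 15], 78]
    - [[0, 0, -0.407], [195, 78, 40], 78]
    - [[0, 0, -0.407], [211, 83, 85], 78]
    - [[0, 0, -0.407], [211, 83, 95], 78]
    - [[0, 0, -0.407], [211, 83, 95], 78]
  newtons: 60

```text
clock: 31.85
tcp_pos: [0.6357, 0.2799, 0.08]
tool_rot: [-179.8, 0.0, 110.8]
contact_force: [0.3, -0.2, 0.4]
gripper_width: 0.0785
gripper_force: 0.0
```

Emit:
apply_moves:
  increments:
    - [[0, 0, 0], [0, 0, 0], 78]
    - [[0, 0, 0], [0, 0, 0], 78]

```text
clock: 32.05
tcp_pos: [0.6384, 0.2798, 0.0846]
tool_rot: [179.8, 0.0, 110.8]
contact_force: [0.1, -0.9, 0.4]
gripper_width: 0.078
gripper_force: 0.0
```

```bash
python3 - <<'E'
from h import *
plan((638.5,280,8,111))
E
```

```text
t 32.0 tcp [638.4 279.8  84.6] rot [179.8   0.  110.8] j [-1, 46, -44, 86, 35, 62, -32] F [ 0.1 -0.9  0.4] w 78.0 gf 0.0
(638.5, 280, 8, np.float64(111.0)) [0.003, 0.0, -0.004] [0.1, -0.1, 76.6] rows 2
```

Emit:
apply_moves:
  increments:
    - [[0, 0, 0], [0, 0, 35], 78]
    - [[0, 0, 0], [0, 0, 62], 78]
    - [[0, 0, 0], [0, 0, 75], 78]
    - [[0, 0, 0], [0, 0, 75], 78]
    - [[0, 0, 0], [0, 0, 75], 40]
    - [[0, 0, 0], [0, 0, 75], 40]
    - [[0, 0, 0], [0, 0, 75], 40]
    - [[0, 0, 0], [0, 0, 75], 40]

```text
clock: 32.85
tcp_pos: [0.6384, 0.2812, 0.0095]
tool_rot: [179.8, -0.0, 110.9]
contact_force: [-0.3, 0.2, 6.9]
gripper_width: 0.047
gripper_force: 63.9
```

Emit:
apply_moves:
  increments:
    - [[0, 0, 0], [0, 0, 0], 40]
    - [[0, 0, 0], [0, 0, 0], 40]
    - [[0, 0, 0], [0, 0, -25], 40]
    - [[0, 0, 0], [0, 0, -65], 40]
    - [[0, 0, 0], [0, 0, -85], 40]
    - [[0, 0, 0], [0, 0, -85], 40]
    - [[0, 0, 0], [0, 0, -85], 40]

```text
clock: 33.55
tcp_pos: [0.6371, 0.2801, 0.0919]
tool_rot: [180.0, 0.0, 110.9]
contact_force: [0.5, -0.1, -1.1]
gripper_width: 0.0465
gripper_force: 63.0
```

```bash
python3 - <<'E'
from h import *
plan((554.5,-64.5,100,92.8))
E
```

```text
t 33.5 tcp [637.1 280.1  91.9] rot [180.    0.  110.9] j [-1, 46, -44, 86, 34, 63, -31] F [ 0.5 -0.1 -1.1] w 46.5 gf 63.0
(554.5, -64.5, 100, np.float64(92.8)) [0.0, 0.001, 0.316] [-292.4, -200.0, -7.9] rows 8
```

Emit:
apply_moves:
  increments:
    - [[0, 0, 0.04], [-26, -18, -8], 40]
    - [[0, 0, 0.1], [-60, -41, -8], 40]
    - [[0, 0, 0.16], [-96, -66, -8], 40]
    - [[0, 0, 0.22], [-132, -90, -8], 40]
    - [[0, 0, 0.28], [-168, -115, -8], 40]
    - [[0, 0, 0.316], [-204, -140, -8], 40]
    - [[0, 0, 0.316], [-240, -164, -8], 40]
    - [[0, 0, 0.316], [-270, -185, -8], 40]

```text
clock: 34.35
tcp_pos: [0.5587, -0.0407, 0.0983]
tool_rot: [-179.8, 0.0, 92.7]
contact_force: [0.8, -0.4, -2.7]
gripper_width: 0.0468
gripper_force: 62.9
```

Emit:
apply_moves:
  increments:
    - [[0, 0, 0], [-25, -7, 0], 40]
    - [[0, 0, 0], [-26, -7, 10], 40]
    - [[0, 0, 0], [-26, -7, 40], 40]
    - [[0, 0, 0], [-26, -7, 60], 40]
    - [[0, 0, 0], [-26, -7, 65], 40]
    - [[0, 0, 0], [-26, -7, 65], 40]
    - [[0, 0, 0], [-26, -7, 65], 40]
    - [[0, 0, 0], [-26, -7, 65], 40]

```text
clock: 35.15
tcp_pos: [0.5556, -0.0638, 0.036]
tool_rot: [179.9, 0.0, 92.8]
contact_force: [-0.4, 1.4, -1.3]
gripper_width: 0.047
gripper_force: 62.9
```

```bash
python3 - <<'E'
from h import *
plan((554.7,-64.3,35,92.8),(554.7,-64.3,15,92.8))
im=shot('scene');c=im['color'][:,:,::-1];q=proj(im,np.array([.554,-.064,.02]))[0].astype(int)
cv2.imwrite('pics/g6.png',cv2.resize(c[q[1]-50:q[1]+50,q[0]-50:q[0]+50],(500,500),interpolation=cv2.INTER_CUBIC))
E
```

```text
t 35.1 tcp [555.6 -63.8  36. ] rot [179.9   0.   92.8] j [31, 38, -40, 108, 33, 46, -24] F [-0.4  1.4 -1.3] w 47.0 gf 62.9
(554.7, -64.3, 35, np.float64(92.8)) [0.001, 0.0, 0.0] [-0.5, -0.9, 1.0] rows 1
(554.7, -64.3, 15, np.float64(92.8)) [0.001, 0.0, 0.0] [-0.5, -0.9, 21.0] rows 1
```

View pics/g6.png

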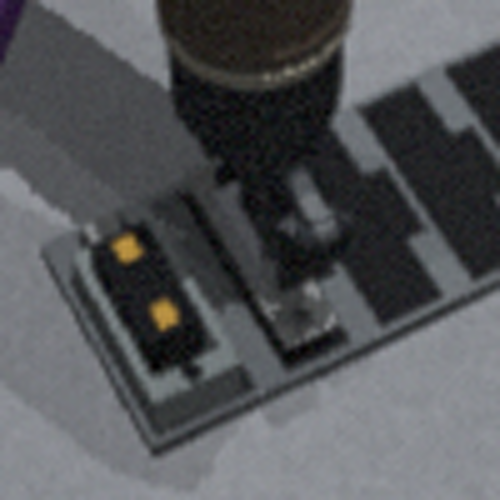

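Emit:
apply_moves:
  increments:
    - [[0, 0, 0], [0, -1, 6], 40]
    - [[0, 0, 0], [0, -1, 11], 40]
    - [[0, 0, 0], [0, -1, 15], 40]
    - [[0, 0, 0], [0, -1, 19], 40]
    - [[0, 0, 0], [0, -1, 21], 40]
    - [[0, 0, 0], [0, -1, 21], 40]

```text
clock: 35.8
tcp_pos: [0.5538, -0.0641, 0.0139]
tool_rot: [-180.0, -0.0, 92.8]
contact_force: [0.4, -0.5, -1.9]
gripper_width: 0.0466
gripper_force: 62.9
```

Emit:
apply_moves:
  increments:
    - [[0, 0, 0], [0, 0, 0], 55]
    - [[0, 0, 0], [0, 0, 0], 65]
    - [[0, 0, 0], [0, 0, 0], 70]
    - [[0, 0, 0], [0, 0, -35], 78]
    - [[0, 0, 0], [0, 0, -80], 78]
    - [[0, 0, 0], [0, 0, -120], 78]
    - [[0, 0, 0], [0, 0, -130], 78]
    - [[0, 0, 0], [0, 0, -130], 78]

```text
clock: 36.6
tcp_pos: [0.555, -0.0643, 0.146]
tool_rot: [179.8, 0.1, 92.8]
contact_force: [-0.3, -0.4, -1.2]
gripper_width: 0.0783
gripper_force: 0.0
```

```bash
python3 - <<'E'
from h import *
plan((363.2,262,140,65.5),(363.2,262,85,65.5))
P=cloud(shot('top')).reshape(-1,3);print('slot0',R(P,(.554,-.064),.05,.029,.042))
E
```

```text
t 36.6 tcp [555.  -64.3 146. ] rot [1.798e+02 1.000e-01 9.280e+01] j [36, 29, -46, 104, 25, 57, -18] F [-0.3 -0.4 -1.2] w 78.3 gf 0.0
(363.2, 262, 140, np.float64(65.5)) [0.004, 0.0, 0.476] [335.3, -175.8, 5.0] rows 8
(363.2, 262, 85, np.float64(65.5)) [0.004, 0.0, 0.476] [335.3, -176.0, 60.0] rows 8
slot0 ([546.4, -63.8, 36.1, 19.0, 1.3], 40, 33.9)
```

Emit:
apply_moves:
  increments:
    - [[0, 0, 0.06], [26, -14, 0], 78]
    - [[0, 0, 0.13], [66, -35, 0], 78]
    - [[0, 0, 0.2], [106, -56, 0], 78]
    - [[0, 0, 0.27], [146, -77, 0], 78]
    - [[0, 0, 0.34], [186, -98, 0], 78]
    - [[0, 0, 0.41], [226, -119, 0], 78]
    - [[0, 0, 0.476], [266, -140, 0], 78]
    - [[0, 0, 0.476], [302, -158, 0], 78]

```text
clock: 37.45
tcp_pos: [0.3791, 0.2306, 0.1427]
tool_rot: [-179.9, 0.1, 65.4]
contact_force: [0.9, 0.1, -0.6]
gripper_width: 0.0782
gripper_force: 0.0
```

Emit:
apply_moves:
  increments:
    - [[0, 0, 0], [19, -28, 0], 78]
    - [[0, 0, 0], [21, -31, 15], 78]
    - [[0, 0, 0], [21, -31, 45], 78]
    - [[0, 0, 0], [21, -31, 60], 78]
    - [[0, 0, 0], [21, -31, 60], 78]
    - [[0, 0, 0], [21, -31, 60], 78]
    - [[0, 0, 0], [21, -31, 60], 78]

```text
clock: 38.15
tcp_pos: [0.3619, 0.2619, 0.0844]
tool_rot: [-180.0, -0.0, 65.5]
contact_force: [0.1, 0.4, 0.4]
gripper_width: 0.078
gripper_force: 0.0
```

```bash
python3 - <<'E'
from h import *
plan((363.2,262,8,65.5))
P=cloud(shot('top')).reshape(-1,3);print('slot0',R(P,(.554,-.064),.05,.029,.042),'bay0',R(P,(.533,.152),.06,.03,.042),R(P,(.533,.152),.05,.053,.07))
E
```

```text
t 38.1 tcp [361.9 261.9  84.4] rot [-180.    -0.    65.5] j [-5, 24, -45, 122, 25, 43, -90] F [0.1 0.4 0.4] w 78.0 gf 0.0
(363.2, 262, 8, np.float64(65.5)) [-0.0, -0.0, 0.001] [0.6, 1.1, 76.4] rows 2
slot0 ([555.5, -83.9, 59.7, 59.4, -88.7], 254, 34.4) bay0 ([540.3, 150.7, 103.0, 46.7, 2.3], 295, 35.2) ([535.2, 152.1, 60.2, 28.6, 2.4], 337, 59.1)
```

Emit:
apply_moves:
  increments:
    - [[0, 0, 0], [1, 1, 35], 78]
    - [[0, 0, 0], [1, 1, 62], 78]
    - [[0, 0, 0], [1, 1, 75], 78]
    - [[0, 0, 0], [1, 1, 75], 78]
    - [[0, 0, 0], [1, 1, 75], 40]
    - [[0, 0, 0], [1, 1, 75], 40]
    - [[0, 0, 0], [1, 1, 75], 40]
    - [[0, 0, 0], [1, 1, 75], 40]

```text
clock: 39.0
tcp_pos: [0.364, 0.2628, 0.0107]
tool_rot: [179.9, -0.1, 65.5]
contact_force: [-2.1, -1.1, 5.9]
gripper_width: 0.0468
gripper_force: 61.6
```

Emit:
apply_moves:
  increments:
    - [[0, 0, 0], [0, 0, 0], 40]
    - [[0, 0, 0], [0, 0, 0], 40]
    - [[0, 0, 0], [0, 0, -25], 40]
    - [[0, 0, 0], [0, 0, -65], 40]
    - [[0, 0, 0], [0, 0, -90], 40]
    - [[0, 0, 0], [0, 0, -90], 40]
    - [[0, 0, 0], [0, 0, -90], 40]

```text
clock: 39.7
tcp_pos: [0.3637, 0.2619, 0.0998]
tool_rot: [179.9, -0.1, 65.5]
contact_force: [-0.2, -0.5, -1.7]
gripper_width: 0.0468
gripper_force: 63.3
```

```bash
python3 - <<'E'
from h import *
plan((552.2,-12.4,105,92.8))
E
```

```text
t 39.7 tcp [363.7 261.9  99.8] rot [ 1.799e+02 -1.000e-01  6.550e+01] j [-4, 23, -46, 121, 24, 45, -89] F [-0.2 -0.5 -1.7] w 46.8 gf 63.3
(552.2, -12.4, 105, np.float64(92.8)) [0.002, -0.001, -0.477] [-171.3, 285.3, -4.9] rows 7
```

Emit:
apply_moves:
  increments:
    - [[0, 0, -0.06], [-14, 23, -5], 40]
    - [[0, 0, -0.13], [-36, 60, -5], 40]
    - [[0, 0, -0.2], [-59, 98, -5], 40]
    - [[0, 0, -0.27], [-82, 136, -5], 40]
    - [[0, 0, -0.34], [-104, 174, -5], 40]
    - [[0, 0, -0.41], [-126, 210, -5], 40]
    - [[0, 0, -0.477], [-148, 246, -5], 40]
    - [[0, 0, -0.477], [-163, 271, -5], 40]

```text
clock: 40.5
tcp_pos: [0.5426, -0.002, 0.1023]
tool_rot: [-179.9, 0.0, 92.8]
contact_force: [0.7, 0.0, -1.8]
gripper_width: 0.0467
gripper_force: 63.1
```

Emit:
apply_moves:
  increments:
    - [[0, 0, 0], [-14, 9, 0], 40]
    - [[0, 0, 0], [-14, 9, 10], 40]
    - [[0, 0, 0], [-14, 9, 40], 40]
    - [[0, 0, 0], [-14, 9, 62], 40]
    - [[0, 0, 0], [-14, 9, 67], 40]
    - [[0, 0, 0], [-14, 9, 67], 40]
    - [[0, 0, 0], [-14, 9, 67], 40]
    - [[0, 0, 0], [-14, 9, 67], 40]

```text
clock: 41.3
tcp_pos: [0.5526, -0.0114, 0.0383]
tool_rot: [179.9, 0.0, 92.9]
contact_force: [0.2, 0.7, -1.5]
gripper_width: 0.0466
gripper_force: 63.0
```

```bash
python3 - <<'E'
from h import *
plan((552.2,-12.4,15,92.8))
im=shot('scene');c=im['color'][:,:,::-1];q=proj(im,np.array([.552,-.012,.02]))[0].astype(int)
cv2.imwrite('pics/g7.png',cv2.resize(c[q[1]-50:q[1]+50,q[0]-50:q[0]+50],(500,500),interpolation=cv2.INTER_CUBIC))
E
```

```text
t 41.3 tcp [552.6 -11.4  38.3] rot [179.9   0.   92.9] j [28, 38, -43, 109, 35, 47, -31] F [ 0.2  0.7 -1.5] w 46.6 gf 63.0
(552.2, -12.4, 15, np.float64(92.8)) [0.002, 0.0, 0.002] [-1.0, -0.5, 23.3] rows 1
```

View pics/g7.png

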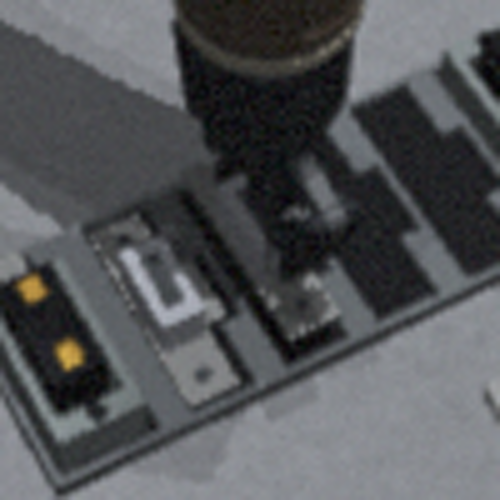

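Emit:
apply_moves:
  increments:
    - [[0, 0, 0], [-1, 0, 7], 40]
    - [[0, 0, 0], [-1, 0, 13], 40]
    - [[0, 0, 0], [-1, 0, 18], 40]
    - [[0, 0, 0], [-1, 0, 21], 40]
    - [[0, 0, 0], [-1, 0, 23], 40]
    - [[0, 0, 0], [-1, 0, 23], 40]

```text
clock: 41.95
tcp_pos: [0.5516, -0.013, 0.0148]
tool_rot: [-180.0, 0.1, 92.9]
contact_force: [-5.2, -0.7, 10.0]
gripper_width: 0.0471
gripper_force: 64.4
```

```bash
python3 - <<'E'
from h import *
plan((431.5,411,150,114.5))
P=cloud(shot('top')).reshape(-1,3);print(R(P,(.43,.41),.06,.024,.038),R(P,(.58,.401),.06,.024,.038))
E
```

```text
t 42.0 tcp [551.6 -13.   14.8] rot [-1.80e+02  1.00e-01  9.29e+01] j [27, 40, -42, 110, 37, 45, -33] F [-5.2 -0.7 10. ] w 47.1 gf 64.4
(431.5, 411, 150, np.float64(114.5)) [-0.001, 0.001, -0.378] [429.4, -98.9, -135.6] rows 10
([430.4, 409.8, 48.4, 25.3, 24.8], 213, 30.3) ([579.7, 401.4, 47.9, 26.2, -14.7], 210, 30.5)
```

Emit:
apply_moves:
  increments:
    - [[0, 0, 0], [0, 0, 0], 55]
    - [[0, 0, 0], [0, 0, 0], 65]
    - [[0, 0, 0], [0, 0, 0], 70]
    - [[0, 0, 0], [0, 0, -35], 78]
    - [[0, 0, 0], [0, 0, -80], 78]
    - [[0, 0, 0], [0, 0, -120], 78]
    - [[0, 0, 0], [25, -5, -135], 78]
    - [[0, 0, 0], [70, -15, -135], 78]

```text
clock: 42.8
tcp_pos: [0.536, 0.054, 0.1515]
tool_rot: [179.7, 0.1, 92.5]
contact_force: [-0.6, 1.4, -0.1]
gripper_width: 0.0779
gripper_force: 0.0
```

Emit:
apply_moves:
  increments:
    - [[0, 0, -0.05], [45, -10, 0], 78]
    - [[0, 0, -0.1], [90, -20, 0], 78]
    - [[0, 0, -0.2], [135, -31, 0], 78]
    - [[0, 0, -0.3], [180, -41, 0], 78]
    - [[0, 0, -0.378], [225, -52, 0], 78]
    - [[0, 0, -0.378], [270, -62, 0], 78]
    - [[0, 0, -0.378], [310, -72, 0], 78]
    - [[0, 0, -0.378], [340, -79, 0], 78]

```text
clock: 43.6
tcp_pos: [0.436, 0.3948, 0.1492]
tool_rot: [180.0, -0.1, 114.7]
contact_force: [-0.5, -0.1, -0.1]
gripper_width: 0.0782
gripper_force: 0.0
```

Emit:
apply_moves:
  increments:
    - [[0, 0, 0], [20, 2, 20], 78]
    - [[0, 0, 0], [20, 2, 60], 78]
    - [[0, 0, 0], [20, 2, 65], 78]
    - [[0, 0, 0], [20, 2, 65], 78]
    - [[0, 0, 0], [20, 2, 65], 78]
    - [[0, 0, 0], [20, 2, 65], 78]

```text
clock: 44.2
tcp_pos: [0.4322, 0.4112, 0.0859]
tool_rot: [179.9, -0.0, 114.5]
contact_force: [0.7, -0.5, 0.5]
gripper_width: 0.0781
gripper_force: 0.0
```

```bash
python3 - <<'E'
from h import *
P=cloud(shot('top')).reshape(-1,3);print('slot0',R(P,(.554,-.064),.035,.029,.042),'slot1',R(P,(.551,-.012),.035,.027,.042),'bay0',R(P,(.533,.152),.06,.03,.042))
plan((431.5,410.5,8,114.5))
E
```

```text
slot0 ([551.3, -65.0, 46.9, 21.8, 1.3], 199, 34.0) slot1 ([550.1, -14.0, 47.1, 23.7, 3.6], 198, 34.4) bay0 ([533.9, 150.4, 90.6, 46.1, 2.7], 292, 35.1)
t 44.2 tcp [432.1 411.1  85.7] rot [179.9  -0.  114.5] j [-13, 40, -51, 101, 36, 57, -54] F [-0.5 -0.   0.5] w 77.6 gf 0.0
(431.5, 410.5, 8, np.float64(114.5)) [0.002, -0.001, -0.001] [-0.3, -1.0, 77.7] rows 2
```

Emit:
apply_moves:
  increments:
    - [[0, 0, 0], [0, -1, 35], 78]
    - [[0, 0, 0], [0, -1, 62], 78]
    - [[0, 0, 0], [0, -1, 76], 78]
    - [[0, 0, 0], [0, -1, 76], 78]
    - [[0, 0, 0], [0, -1, 76], 40]
    - [[0, 0, 0], [0, -1, 76], 40]
    - [[0, 0, 0], [0, -1, 76], 40]
    - [[0, 0, 0], [0, -1, 76], 40]

```text
clock: 45.05
tcp_pos: [0.431, 0.4115, 0.0101]
tool_rot: [179.8, -0.0, 114.5]
contact_force: [-0.1, -0.2, 5.5]
gripper_width: 0.0471
gripper_force: 62.9
```

Emit:
apply_moves:
  increments:
    - [[0, 0, 0], [0, 0, 0], 40]
    - [[0, 0, 0], [0, 0, 0], 40]
    - [[0, 0, 0], [0, 0, -25], 40]
    - [[0, 0, 0], [0, 0, -65], 40]
    - [[0, 0, 0], [0, 0, -105], 40]
    - [[0, 0, 0], [0, 0, -105], 40]
    - [[0, 0, 0], [0, 0, -105], 40]

```text
clock: 45.75
tcp_pos: [0.4308, 0.4107, 0.1145]
tool_rot: [179.8, 0.0, 114.5]
contact_force: [0.2, -0.2, -2.4]
gripper_width: 0.0469
gripper_force: 62.7
```

```bash
python3 - <<'E'
from h import *
plan((549.6,39.6,115,92.8),(450,200,115,92.8))
E
```

```text
t 45.8 tcp [430.8 410.7 114.5] rot [179.8   0.  114.5] j [-12, 38, -52, 100, 34, 59, -52] F [ 0.2 -0.2 -2.4] w 46.9 gf 62.7
(549.6, 39.6, 115, np.float64(92.8)) [0.003, -0.0, 0.379] [-386.9, -45.8, -0.6] rows 8
(450, 200, 115, np.float64(92.8)) [0.003, -0.0, 0.379] [-199.6, -69.9, -0.7] rows 5
```

Emit:
apply_moves:
  increments:
    - [[0, 0, 0.05], [-30, -4, 0], 40]
    - [[0, 0, 0.1], [-74, -9, 0], 40]
    - [[0, 0, 0.15], [-118, -14, 0], 40]
    - [[0, 0, 0.22], [-162, -19, 0], 40]
    - [[0, 0, 0.29], [-206, -24, 0], 40]
    - [[0, 0, 0.36], [-250, -30, 0], 40]
    - [[0, 0, 0.379], [-294, -35, 0], 40]
    - [[0, 0, 0.379], [-329, -39, 0], 40]

```text
clock: 46.55
tcp_pos: [0.531, 0.0913, 0.1117]
tool_rot: [-179.9, 0.1, 92.7]
contact_force: [0.8, -0.4, -2.7]
gripper_width: 0.0465
gripper_force: 62.6
```

Emit:
apply_moves:
  increments:
    - [[0, 0, 0], [-38, 10, 0], 40]
    - [[0, 0, 0], [-57, 15, 5], 40]
    - [[0, 0, 0], [-57, 15, 40], 40]
    - [[0, 0, 0], [-57, 15, 70], 40]
    - [[0, 0, 0], [-57, 15, 77], 40]
    - [[0, 0, 0], [-57, 15, 77], 40]
    - [[0, 0, 0], [-57, 15, 77], 40]
    - [[0, 0, 0], [-57, 15, 77], 40]

```text
clock: 47.35
tcp_pos: [0.5499, 0.0392, 0.0375]
tool_rot: [179.9, -0.0, 92.8]
contact_force: [0.0, 0.0, -1.7]
gripper_width: 0.0467
gripper_force: 62.4
```

```bash
python3 - <<'E'
from h import *
plan((550,39.6,15,92.8))
E
```

```text
t 47.4 tcp [549.9  39.2  37.5] rot [179.9  -0.   92.8] j [23, 38, -43, 109, 35, 47, -37] F [ 0.   0.  -1.7] w 46.7 gf 62.4
(550, 39.6, 15, np.float64(92.8)) [0.002, -0.0, 0.0] [0.4, 0.0, 22.5] rows 1
```

Emit:
apply_moves:
  increments:
    - [[0, 0, 0], [0, 0, 7], 40]
    - [[0, 0, 0], [0, 0, 13], 40]
    - [[0, 0, 0], [0, 0, 18], 40]
    - [[0, 0, 0], [0, 0, 21], 40]
    - [[0, 0, 0], [0, 0, 23], 40]
    - [[0, 0, 0], [0, 0, 23], 40]

```text
clock: 47.95
tcp_pos: [0.5488, 0.0387, 0.014]
tool_rot: [-180.0, 0.1, 92.8]
contact_force: [-6.7, -1.0, 11.3]
gripper_width: 0.0465
gripper_force: 64.3
```

```bash
python3 - <<'E'
from h import *
plan((580.7,401.5,150,75.7))
E
```

```text
t 48.0 tcp [548.8  38.7  14. ] rot [-1.80e+02  1.00e-01  9.28e+01] j [22, 40, -42, 110, 37, 45, -38] F [-6.7 -1.  11.3] w 46.5 gf 64.3
(580.7, 401.5, 150, np.float64(75.7)) [-0.0, 0.001, 0.299] [360.6, 49.7, -136.5] rows 8
```

Emit:
apply_moves:
  increments:
    - [[0, 0, 0], [0, 0, 0], 55]
    - [[0, 0, 0], [0, 0, 0], 65]
    - [[0, 0, 0], [0, 0, 0], 70]
    - [[0, 0, 0], [0, 0, -35], 78]
    - [[0, 0, 0], [0, 0, -80], 78]
    - [[0, 0, 0], [0, 0, -120], 78]
    - [[0, 0, 0], [25, 4, -136], 78]
    - [[0, 0, 0], [70, 10, -136], 78]

```text
clock: 48.75
tcp_pos: [0.5581, 0.1064, 0.1518]
tool_rot: [179.7, 0.1, 92.4]
contact_force: [1.3, 0.6, -0.4]
gripper_width: 0.0782
gripper_force: 0.0
```

Emit:
apply_moves:
  increments:
    - [[0, 0, 0.05], [42, 6, 0], 78]
    - [[0, 0, 0.1], [84, 12, 0], 78]
    - [[0, 0, 0.15], [126, 17, 0], 78]
    - [[0, 0, 0.2], [168, 23, 0], 78]
    - [[0, 0, 0.26], [210, 29, 0], 78]
    - [[0, 0, 0.299], [245, 34, 0], 78]
    - [[0, 0, 0.299], [260, 36, 0], 78]
    - [[0, 0, 0.299], [260, 36, 0], 78]

```text
clock: 49.55
tcp_pos: [0.5775, 0.3736, 0.1487]
tool_rot: [-179.9, -0.1, 75.9]
contact_force: [-0.3, -0.8, -0.5]
gripper_width: 0.078
gripper_force: 0.0
```

Emit:
apply_moves:
  increments:
    - [[0, 0, 0], [28, -5, 5], 78]
    - [[0, 0, 0], [30, -5, 35], 78]
    - [[0, 0, 0], [30, -5, 62], 78]
    - [[0, 0, 0], [30, -5, 66], 78]
    - [[0, 0, 0], [30, -5, 66], 78]
    - [[0, 0, 0], [30, -5, 66], 78]
    - [[0, 0, 0], [30, -5, 66], 78]

```text
clock: 50.25
tcp_pos: [0.5824, 0.4011, 0.085]
tool_rot: [179.9, -0.1, 75.6]
contact_force: [-0.0, 0.2, 1.5]
gripper_width: 0.0781
gripper_force: 0.0
```

```bash
python3 - <<'E'
from h import *
plan((580.7,401.5,8.5,75.7))
P=cloud(shot('top')).reshape(-1,3);print('slot2',R(P,(.549,.04),.035,.027,.042),'bay0',R(P,(.533,.152),.06,.03,.042))
E
```

```text
t 50.2 tcp [582.4 401.1  85. ] rot [ 1.799e+02 -1.000e-01  7.560e+01] j [-14, 45, -40, 84, 32, 62, -75] F [-0.   0.2  1.5] w 78.1 gf 0.0
(580.7, 401.5, 8.5, np.float64(75.7)) [0.002, -0.002, -0.001] [-0.1, -1.9, 76.5] rows 2
slot2 ([546.4, 36.8, 46.5, 23.9, 2.4], 204, 34.1) bay0 ([570.7, 148.0, 53.5, 28.9, 67.2], 103, 35.0)
```

Emit:
apply_moves:
  increments:
    - [[0, 0, 0], [0, -1, 35], 78]
    - [[0, 0, 0], [0, -1, 62], 78]
    - [[0, 0, 0], [0, -1, 76], 78]
    - [[0, 0, 0], [0, -1, 76], 78]
    - [[0, 0, 0], [0, -1, 76], 40]
    - [[0, 0, 0], [0, -1, 76], 40]
    - [[0, 0, 0], [0, -1, 76], 40]
    - [[0, 0, 0], [0, -1, 76], 40]

```text
clock: 51.1
tcp_pos: [0.5814, 0.4022, 0.0093]
tool_rot: [179.9, -0.1, 75.7]
contact_force: [-0.8, -0.5, 6.1]
gripper_width: 0.0464
gripper_force: 64.6
```

Emit:
apply_moves:
  increments:
    - [[0, 0, 0], [0, 0, 0], 40]
    - [[0, 0, 0], [0, 0, 0], 40]
    - [[0, 0, 0], [0, 0, -25], 40]
    - [[0, 0, 0], [0, 0, -65], 40]
    - [[0, 0, 0], [0, 0, -105], 40]
    - [[0, 0, 0], [0, 0, -105], 40]
    - [[0, 0, 0], [0, 0, -105], 40]

```text
clock: 51.8
tcp_pos: [0.581, 0.4014, 0.1136]
tool_rot: [179.9, -0.1, 75.7]
contact_force: [0.8, -0.9, -2.7]
gripper_width: 0.0467
gripper_force: 63.7
```

```bash
python3 - <<'E'
from h import *
plan((548,92.5,115,92.8))
E
```

```text
t 51.8 tcp [581.  401.4 113.6] rot [ 1.799e+02 -1.000e-01  7.570e+01] j [-14, 44, -41, 83, 30, 64, -75] F [ 0.8 -0.9 -2.7] w 46.7 gf 63.7
(548, 92.5, 115, np.float64(92.8)) [0.002, -0.001, -0.299] [-307.5, 44.5, -1.7] rows 7
```

Emit:
apply_moves:
  increments:
    - [[0, 0, -0.04], [-28, 4, -2], 40]
    - [[0, 0, -0.09], [-70, 10, -2], 40]
    - [[0, 0, -0.14], [-112, 16, -2], 40]
    - [[0, 0, -0.2], [-154, 22, -2], 40]
    - [[0, 0, -0.26], [-196, 28, -2], 40]
    - [[0, 0, -0.299], [-235, 34, -2], 40]
    - [[0, 0, -0.299], [-265, 38, -2], 40]
    - [[0, 0, -0.299], [-277, 40, -2], 40]

```text
clock: 52.6
tcp_pos: [0.5496, 0.118, 0.1123]
tool_rot: [-179.8, 0.2, 92.6]
contact_force: [-1.1, 0.2, -2.4]
gripper_width: 0.0467
gripper_force: 63.6
```

Emit:
apply_moves:
  increments:
    - [[0, 0, 0], [-28, -5, 0], 40]
    - [[0, 0, 0], [-31, -5, 5], 40]
    - [[0, 0, 0], [-31, -5, 40], 40]
    - [[0, 0, 0], [-31, -5, 70], 40]
    - [[0, 0, 0], [-31, -5, 77], 40]
    - [[0, 0, 0], [-31, -5, 77], 40]
    - [[0, 0, 0], [-31, -5, 77], 40]
    - [[0, 0, 0], [-31, -5, 77], 40]

```text
clock: 53.4
tcp_pos: [0.5481, 0.0924, 0.0385]
tool_rot: [179.9, -0.0, 92.8]
contact_force: [-0.0, -0.2, -1.3]
gripper_width: 0.0467
gripper_force: 63.4
```

```bash
python3 - <<'E'
from h import *
plan((548,92.3,14.5,92.8))
E
```

```text
t 53.4 tcp [548.1  92.4  38.5] rot [179.9  -0.   92.8] j [18, 38, -44, 109, 36, 48, -43] F [-0.  -0.2 -1.3] w 46.7 gf 63.4
(548, 92.3, 14.5, np.float64(92.8)) [0.002, -0.0, 0.001] [-0.1, -0.2, 24.0] rows 1
```

Emit:
apply_moves:
  increments:
    - [[0, 0, 0], [0, 0, 7], 40]
    - [[0, 0, 0], [0, 0, 13], 40]
    - [[0, 0, 0], [0, 0, 18], 40]
    - [[0, 0, 0], [0, 0, 22], 40]
    - [[0, 0, 0], [0, 0, 24], 40]
    - [[0, 0, 0], [0, 0, 24], 40]

```text
clock: 54.0
tcp_pos: [0.5469, 0.0916, 0.0133]
tool_rot: [-180.0, 0.0, 92.8]
contact_force: [-3.2, -1.0, 5.2]
gripper_width: 0.0468
gripper_force: 64.2
```

Release, lift, and clear towards the robot's left for a full check.

Emit:
apply_moves:
  increments:
    - [[0, 0, 0], [0, 0, 0], 55]
    - [[0, 0, 0], [0, 0, 0], 65]
    - [[0, 0, 0], [0, 0, 0], 70]
    - [[0, 0, 0], [0, 0, -35], 78]
    - [[0, 0, 0], [0, 0, -80], 78]
    - [[0, 0, 0], [0, 0, -120], 78]
    - [[0, 0, 0], [40, 30, -160], 78]
    - [[0, 0, 0], [80, 60, -170], 78]

```text
clock: 54.8
tcp_pos: [0.5978, 0.1622, 0.1828]
tool_rot: [179.8, 0.1, 92.5]
contact_force: [0.8, -0.1, 0.0]
gripper_width: 0.078
gripper_force: 0.0
```

Emit:
apply_moves:
  increments:
    - [[0, 0, 0], [40, -20, 0], 78]
    - [[0, 0, 0], [80, -60, 0], 78]
    - [[0, 0, 0], [120, -100, 0], 78]
    - [[0, 0, 0], [160, -130, 0], 78]
    - [[0, 0, 0], [200, -150, 0], 78]
    - [[0, 0, 0], [200, -150, 0], 78]
    - [[0, 0, 0], [200, -150, 0], 78]

```text
clock: 55.5
tcp_pos: [0.4347, 0.3581, 0.1794]
tool_rot: [180.0, -0.0, 93.1]
contact_force: [0.3, 0.0, 0.2]
gripper_width: 0.0781
gripper_force: 0.0
```

```bash
python3 - <<'E'
from h import *
plan()
for n in ('top','scene'):
    im=shot(n);P=cloud(im).reshape(-1,3)
    print(n,'bay0',R(P,(.533,.152),.06,.032,.042),R(P,(.533,.152),.05,.055,.07),'bay1',R(P,(.567,-.125),.06,.032,.042),R(P,(.567,-.125),.05,.055,.07))
    print([R(P,c,.034,.029,.042) for c in ((.5537,-.064),(.551,-.012),(.5486,.04),(.546,.092))])
c=im['color'][:,:,::-1]
cv2.imwrite('pics/fin.png',cv2.resize(c[120:300,140:500],(800,400),interpolation=cv2.INTER_CUBIC))
E
```

```text
t 55.5 tcp [434.7 358.1 179.4] rot [180.   -0.   93.1] j [-6, 30, -53, 101, 26, 62, -64] F [0.3 0.  0.2] w 78.1 gf 0.0
top bay0 ([534.4, 133.4, 90.6, 80.1, 2.2], 332, 34.8) ([535.0, 152.2, 60.3, 29.1, 2.5], 334, 59.3) bay1 ([564.7, -107.2, 89.8, 83.1, 3.0], 373, 35.0) ([564.1, -128.0, 62.2, 30.1, 3.4], 332, 59.0)
[([553.1, -67.4, 48.9, 21.8, 1.4], 201, 34.3), ([550.0, -13.6, 46.3, 24.0, 1.6], 200, 33.9), ([546.7, 36.8, 46.6, 24.0, 1.8], 198, 34.1), ([545.2, 90.6, 46.7, 22.1, 1.8], 200, 34.1)]
scene bay0 ([537.5, 134.2, 93.5, 82.9, 3.3], 280, 35.6) ([539.9, 154.8, 62.2, 31.2, 1.5], 248, 59.4) bay1 ([568.8, -106.1, 92.6, 81.6, 2.7], 361, 35.4) ([567.2, -126.4, 62.3, 31.0, 2.3], 303, 59.7)
[([556.1, -65.9, 49.8, 24.6, 3.8], 184, 34.6), ([553.7, -12.5, 48.6, 25.0, 3.6], 174, 34.5), ([551.2, 38.7, 49.6, 24.9, 3.3], 173, 34.6), ([549.0, 92.8, 49.1, 25.8, 1.1], 168, 34.6)]
```

View pics/fin.png

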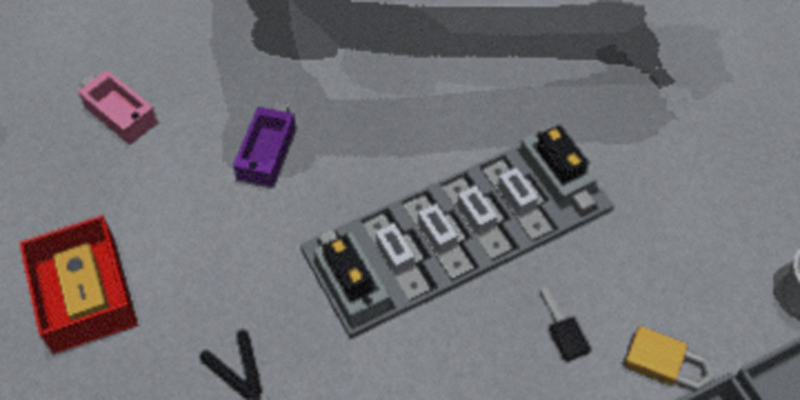

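The final picture shows both locks with their batteries at the two tray ends (around (348,265) and (562,155)). The four strikes lie flat in their slots (around (395,245) to (520,190)), and the latch is in the tub at (80,280). The pliers and car key have not moved.

```bash
python3 -c "
from station import arm
print(arm.hand_in())"
```

```text
the job is handed in; nothing more can be done
None
```

I handed the job in at about 55 s on the robot clock, with no verdict shown; in the last camera check the latch was in the tub, both locks lay in their bays with batteries fully in, all four strikes lay flat in their slots, and the pliers and key had not moved.

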